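# Put the hand tools back on their shadow inlays

## Task

The pinion job is finished: put the hammer, the pliers, the adjustable wrench and the screwdriver back in the red tool tray, each lying flat on its own yellow outline with head and handle the way the outline shows. Leave the little motor standing where it is, and let go of everything.

Things in the scene. Friction and masses are not known exactly. Their poses are not given: they have to be found in the camera images.
- hammer_grip (a point): Stubby ball-pein hammer lying flat, loose, 184 mm long, 24 mm thick, 0.3 kg: pale wooden handle, dark steel head 74 mm long across its end like a T (flat face to -y, ball to +y). Point: on the handle's centre line, half-way up (12 mm above its support), 50 mm behind the head's centre; the handle is 17 mm wide and 18 thick here: grasp across it here. x along the handle to the head, z up.
- pliers_grip (a point): Combination pliers lying flat, closed (rigid), loose, 169 mm long, 13 mm thick, 0.19 kg: dark steel jaws, two bowed red handles. Point: between the handles on the centre line, half-way up (6.5 mm above its support), 46 mm behind the joint pin; the handles together are 45 mm wide here (52 at most): grasp across both. x along the tool to the jaws, z up.
- wrench_grip (a point): Adjustable wrench lying flat, loose, 166 mm long, 0.16 kg, plain steel: flat handle 17 mm wide, 10 mm thick, head 38 mm wide, 13 mm thick, two jaws pointing straight ahead. Point: on the handle's centre line, half-way up (5 mm above its support), 94 mm behind the jaw tips; grasp across the handle here. x along the handle to the jaws, y to the longer jaw, z up.
- driver_grip (a point): Flat-blade screwdriver lying on its handle, loose, 156 mm long, 0.09 kg: dark wooden handle 85 mm long, 25 mm thick (does not roll), brass collar, thin steel shaft level 13 mm above its support. Point: on the handle's axis, half-way up (13 mm above its support), 116 mm behind the blade's tip; grasp across the handle here (25 mm wide). x along the tool to the blade, z up.
- hammer_outline (a point): Fixed black rubber inlay 192 x 91 mm, one of four side by side, 93 mm apart, in a red tool tray (rim 18 mm above the bench), with the yellow outline of the hammer; point: centre of the painted head, on the inlay's top, 6 mm above the bench. x towards the painted head, z up. With the tool in place its axes agree with these and its listed point is 50 mm back (-x) at y = 0.
- pliers_outline (a point): Fixed black rubber inlay 192 x 91 mm, one of four side by side, 93 mm apart, in a red tool tray (rim 18 mm above the bench), with the yellow outline of the pliers; point: centre line, at the root of the painted jaws, on the inlay's top, 6 mm above the bench. x towards the painted head, z up. With the tool in place its axes agree with these and its listed point is 70 mm back (-x) at y = 0.
- wrench_outline (a point): Fixed black rubber inlay 192 x 91 mm, one of four side by side, 93 mm apart, in a red tool tray (rim 18 mm above the bench), with the yellow outline of the adjustable wrench; point: centre line, front of the painted head at the jaws' root, on the inlay's top, 6 mm above the bench. x towards the painted head, z up. With the tool in place its axes agree with these and its listed point is 70 mm back (-x) at y = 0.
- driver_outline (a point): Fixed black rubber inlay 192 x 91 mm, one of four side by side, 93 mm apart, in a red tool tray (rim 18 mm above the bench), with the yellow outline of the screwdriver; point: on the painted shaft 11 mm short of the tip, on the inlay's top, 6 mm above the bench. x towards the painted head, z up. With the tool in place its axes agree with these and its listed point is 105 mm back (-x) at y = 0.
- motor_center (a point): Small electric motor standing upright on the bench beside the tray, loose, to be left alone: bright metal can 30 mm across and 45 mm high, shaft with a small white pinion on top (60 mm high in all). This point is at the middle of the can, 22.5 mm above the bench; z is up along the shaft.
Not all that is in view belongs to the job. What is shaped like the part that bears driver_outline but turquoise is not meant.

How it is judged:
By the outcome, as a careful person would: the job done as asked, in the order asked, and still so for the second after the job is handed in, with the robot touching nothing.
It also fails if it takes over 102 s, if anything falls off the work surface, if the arm or the gripper's body presses on something with over 40 N, if the wrist force passes 120 N, or if a joint passes its speed limit or range.

## Robot

A 6-joint arm with a two-finger parallel gripper is mounted at the origin on the work surface. World frame = base frame: x ahead of the robot, y to its left, z up, the work surface at z = 0. Lengths are in mm, angles in rad, forces in N, time in s.
With the tool pointing down it reaches from about 350 to 775 mm from the base axis. Payload 7.3 kg.
Tool frame: the origin (TCP) lies at the very end of the fingers, on their centre line; the grasp point (between the pads) lies 19 mm behind it; z points along the fingers, y is the line along which they close (so a half turn about z gives the same grasp; the last joint's range is limited). The gripper opens to 92 mm and grips with 3 to 60 N. Pads are 19 mm wide; open, the fingers measure 130 mm over their backs; the gripper's body (75 mm by 190 mm) begins 47 mm behind the grasp point.
Start: joints at [-1.284, 0.342, 1.524, -0, 1.275, -0.146], TCP at [220.216, -476.602, 226.741] pointing down, gripper open.
Joint ranges: [-2.53, 2.53], [-0.77, 2.02], [0.04, 2.7], [-1, 4.14], [0.28, 2.66], [-3.11, 3.11]. Speed limits (rad/s): [2.57, 2.57, 3.14, 3.14, 3.14, 3.14].

## Interface

Orientations are given as [roll, pitch, yaw] about the fixed x, y, z axes, in that order (R = Rz(yaw) Ry(pitch) Rx(roll)).
In Python, from plant import * gives the robot as it stands.
- The arm moves only by the tool arm_command, never from a script. Its arguments are lists of equal length, an entry for each row: "gripper": the finger opening in mm, from 0 to 91.8; "dp": the shift along the tool's x, y, z in units of 25 mm (1.0 is 25 mm), a list of three; "twist": the turn about the tool's z in units of 5 degrees (1.0 is 5 degrees). A call has exactly 5 rows; each row shifts and turns the commanded pose from where the row before left it, along the tool's axes as they then stand; what a row does not reach is not made up. A row lasts 1/8 s, in which the tool goes at most 62.5 mm and 10.7 degrees, less where a joint would pass 70% of its speed; a pose out of reach is approached as far as the arm can. A call is refused whole if a number of a shift passes 1 or a number of a turn 1, either way. A call with a gripper value outside its range is refused whole. The fingers move at their own pace and stop on an object; the grip force is fixed at half the most. Time passes only in rows, so rows that do not move let the fingers close, or fill a call up. It gives the time, the measured TCP pose, the force, the opening and the grip force at its end, in the units of the state.
- get_obs(): the state, without advancing time (a new reading comes with each control period).
- capture(name): name is "scene" or "top" or "wrist"; returns the picture (400x640x3 uint8, red, green, blue); there is no depth.
- get_calibration(name): a dict with "mtx" (3x3 intrinsics, pixels), "position" and "attitude" of the camera in the world; the wrist camera has in their place "mount" (4x4, takes a point from camera to tool coordinates, whose origin is the TCP and whose axes are the flange's). Camera axes: x right, y down, z forward; pixel columns grow to the right and rows downward; lengths in mm; the calibration is good to about 2 mm. A picture is of the moment at which its call begins: read the wrist's pose just before it. get_calibration takes no time and is no camera call.
- close_job(): hands the job in; it is judged then, once.
The state is a dict: "time": time; "joint_positions": joint angles; "dq": joint speeds; "tau": joint torques, N m; "tool_pos": TCP position; "tcp_rot": TCP orientation; "contact_force": force on the tool from outside, world axes, zero at the start; "moment": the same for the moment, N m; "grip_width": finger opening in mm; "finger_force": force on a finger pad.
Only numpy, scipy, OpenCV 4.12 (cv2) and the standard library are available. Lean on these libraries where they do the work, as an engineer would, in place of code of your own. Each camera call takes 0.05 s, during which the arm holds its last target. There are 200 camera calls.

## Working session

There is one attempt and no reset: what is moved stays moved. The work goes in short steps, Python scripts to look and compute and a tool call to move; the robot and the scene stay as the last step left them, time stands still between calls to the robot, and variables do not carry over. Pictures are saved under pics/ and viewed, at most 14 in all, crops included, and the job is handed in when it is done.

Besides the shell and the picture viewer there is one more tool, called after "Request:" as name(argument=value, ...) on one line, values as JSON. arm_command: Moves the arm, as the interface text tells. Its arguments: {"type":"object","properties":{"gripper":{"type":"array"},"dp":{"type":"array"},"twist":{"type":"array"}},"required":["gripper","dp","twist"]}

```bash
mkdir -p pics; ls; python3 - <<'E'
from plant import *
import cv2
for n in("scene","top","wrist"):
    cv2.imwrite(f"pics/{n}0.png",capture(n)[:,:,::-1])
    print(n,get_calibration(n))
print(get_obs())
E
```

```text
pics
scene {'mtx': array([[406.92752369,   0.        , 325.14945582],
       [  0.        , 406.92752369, 196.19616346],
       [  0.        ,   0.        ,   1.        ]]), 'position': array([955.24259603, 253.053944  , 853.95463584]), 'attitude': array([-2.55698517e+00,  1.73537045e-03,  2.07916438e+00])}
top {'mtx': array([[392.97465976,   0.        , 318.90164656],
       [  0.        , 392.97465976, 194.60592141],
       [  0.        ,   0.        ,   1.        ]]), 'position': array([ 426.95922575,    5.27844158, 1031.62219676]), 'attitude': array([-3.08177695,  0.00669118, -1.596861  ])}
wrist {'mtx': array([[284.58526943,   0.        , 319.29502045],
       [  0.        , 284.58526943, 196.70279829],
       [  0.        ,   0.        ,   1.        ]]), 'mount': array([[ 7.61360984e-05, -9.64279553e-01, -2.64886651e-01,
         7.04618443e+01],
       [ 9.99999984e-01,  1.15525117e-04, -1.33122643e-04,
         1.00526585e+00],
       [ 1.58968504e-04, -2.64886637e-01,  9.64279547e-01,
        -1.57564093e+02],
       [ 0.00000000e+00,  0.00000000e+00,  0.00000000e+00,
         1.00000000e+00]])}
{'time': 0.15, 'joint_positions': array([-1.28399905e+00,  3.42563985e-01,  1.52475941e+00, -9.08078009e-06,
        1.27541275e+00, -1.46004228e-01]), 'dq': array([ 2.38127825e-05, -2.01192308e-04, -2.20911404e-03,  2.80874316e-03,
        1.62822893e-03,  9.86734889e-04]), 'tau': array([ 9.29635680e-04, -4.31473768e+01, -2.44350958e+01,  7.17926840e-02,
        5.37968043e-02, -9.44702083e-05]), 'tool_pos': array([ 220.12530928, -476.3014815 ,  226.21726628]), 'tcp_rot': array([-3.14046006e+00, -1.57770712e-04,  4.32804062e-01]), 'contact_force': array([ 0.52874383,  0.63918181, -0.19984156]), 'moment': array([ 0.00723767, -0.00393208,  0.02793133]), 'finger_force': 0.0, 'grip_width': 91.73444969123173}
```

View pics/top0.png

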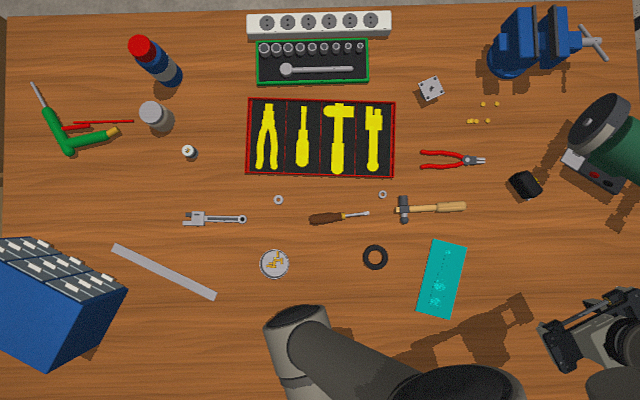

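View pics/scene0.png

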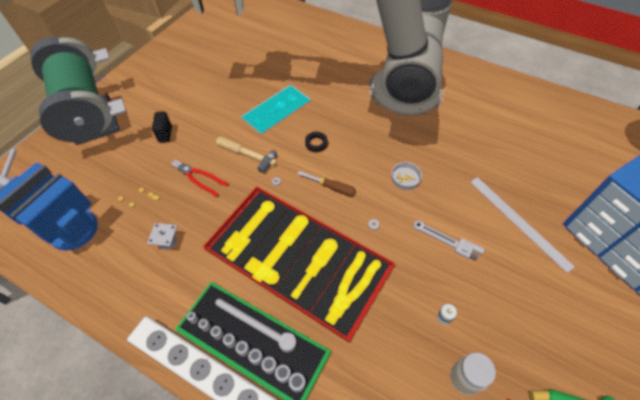

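The top view shows the tray at (320,138). Its outlines are pliers (267,137), driver (302,136), hammer (338,138) and wrench (374,139), with all heads pointing up in the image (+x). The loose tools are:
- Pliers at (452,159), jaws to the right.
- Hammer with its head at (404,209) and its handle to the right.
- Driver at (340,217), blade to the right.
- Wrench with its head at (197,218) and its tail at (242,218).

The motor is at (189,151).

Things that could be mistaken for the targets, by top pixel: turquoise plate (441,278), chrome ratchet (315,69), green/red tool (80,125), steel strip (163,270), grey can (155,115). By the description I choose the four tools and the tray above.

```bash
cat > h.py <<'E'
from plant import *
import cv2, numpy as np
from scipy.spatial.transform import Rotation as Ro
def cam(name,obs=None):
    c=get_calibration(name)
    if name!="wrist": return c["mtx"],Ro.from_euler('xyz',c["attitude"]).as_matrix(),np.array(c["position"])
    o=obs; R=Ro.from_euler('xyz',o["tcp_rot"]).as_matrix(); M=c["mount"]
    return c["mtx"],R@M[:3,:3],R@M[:3,3]+o["tool_pos"]
def ray(C,px):
    K,R,p=C; d=R@np.linalg.solve(K,[px[0],px[1],1]); return p,d/np.linalg.norm(d)
def onz(C,px,z):
    p,d=ray(C,px); return p+d*(z-p[2])/d[2]
def tri(C1,a,C2,b):
    p,d=ray(C1,a);q,e=ray(C2,b)
    s=np.linalg.lstsq(np.c_[d,-e],q-p,rcond=None)[0]
    A,B=p+s[0]*d,q+s[1]*e; return (A+B)/2,np.linalg.norm(A-B)
def proj(C,P):
    K,R,p=C; v=K@(R.T@(np.array(P,float)-p)); return v[:2]/v[2]
E
python3 - <<'E'
from h import *
T,S=cam("top"),cam("scene"); np.set_printoptions(precision=1,suppress=True)
pts={"hammer head":((404,209),(267,160)),"hammer tail":((466,206),(219,142)),"pliers pin":((466,159),(188,170)),"wrench head":((197,218),(468,247)),
"wrench hole":((242,218),(421,226)),"driver tip":((368,212),(299,174)),"driver tail":((311,219),(353,190)),"motor top":((189,151),(449,312))}
for k,(a,b) in pts.items(): print(k,*tri(T,a,S,b),onz(T,a,6))
# yellow blobs
B={}
for n,C in(("top",T),("scene",S)):
    im=cv2.imread(f"pics/{n}0.png"); h=cv2.cvtColor(im,cv2.COLOR_BGR2HSV)
    m=cv2.inRange(h,(25,150,120),(35,255,255)); N,L,st,ce=cv2.connectedComponentsWithStats(m)
    B[n]=[ce[i] for i in range(1,N) if st[i,4]>150]
B["top"].sort(key=lambda c:c[0]);B["scene"].sort(key=lambda c:-c[0])
for a,b in zip(B["top"],B["scene"]): print(a,b,*tri(T,a,S,b),onz(T,a,6))
im=cv2.imread("pics/top0.png")[90:235,175:495]
cv2.imwrite("pics/crop.png",cv2.resize(im,None,fx=2.5,fy=2.5,interpolation=cv2.INTER_CUBIC))
E
```

```text
hammer head [ 444.9 -208.3   13.9] 0.30209629416250305 [ 445.1 -210.1    6. ]
hammer tail [ 447.4 -371.8   -2.4] 6.070998800415942 [ 448.7 -371.5    6. ]
pliers pin [ 570.2 -374.3    9.2] 4.260261587953443 [ 571.8 -377.5    6. ]
wrench head [434.7 331.2  13.4] 6.614174372606064 [435.8 330.3   6. ]
wrench hole [431.4 216.2   6.6] 7.628970936031576 [432.7 212.7   6. ]
driver tip [ 439.2 -115.     6.6] 2.3234238506519866 [ 439.8 -116.2    6. ]
driver tail [424.9  33.6  20.4] 2.5441676493501917 [425.4  32.8   6. ]
motor top [607.1 343.   33.8] 4.492870779892331 [612.8 350.1   6. ]
[267.3 138. ] [351.1 286.8] [643. 143.   1.] 1.2216411964212819 [641.7 142.9   6. ]
[302.4 141.1] [316.2 264.2] [632.9  49.7  -0.5] 2.2659177017098124 [631.1  50.4   6. ]
[337.9 133.5] [276.2 252.6] [651.5 -45.6  -3.1] 3.349270457286697 [648.7 -43.7   6. ]
[372.9 135.4] [245.4 232.2] [ 643.3 -138.1   -0.9] 2.7699354643442646 [ 641.1 -135.9    6. ]
```

View pics/crop.png

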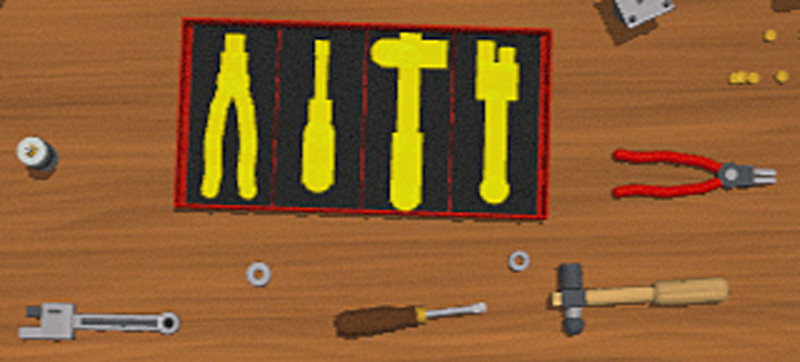

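The crop confirms the choice. The hammer head is at (570,297) with the ball pointing down, and its handle runs right. The pliers jaws point right, with the pin at (731,175). The driver blade points right and the wrench jaws point left. Triangulated heights of 0–14 mm on the bench match the text, and all points are in reach. Next I plan the move to the hammer.

```bash
cat >> h.py <<'E'
def plan(x,y,z,yawdeg,via=None,n=None):
    """rows (tool axes, 25 mm / 5 deg units) from the measured pose to a downward pose"""
    o=get_obs(); p=o["tool_pos"]; yaw=o["tcp_rot"][2]
    dy=(np.deg2rad(yawdeg)-yaw+np.pi)%(2*np.pi)-np.pi; d=np.array([x,y,z])-p
    if n is None: n=int(np.ceil(max(np.linalg.norm(d)/25/1.0,abs(np.rad2deg(dy))/5,1)-.02))
    n=-(-n//5)*5
    print("from",p.round(1),np.rad2deg(yaw).round(1),"d",d.round(1),np.rad2deg(dy).round(1),"rows",n)
    tw=-round(np.rad2deg(dy)/n/5,2); y0=yaw; D=[]
    for i in range(n):
        R=Ro.from_euler('xyz',[np.pi,0,y0]).as_matrix(); v=(R.T@d/n/25).round(2); D.append(v.tolist()); y0-=np.deg2rad(tw*5)
    for i in range(0,n,5): print(str(D[i:i+5]).replace(" ",""),"twist",tw)
E
python3 -c "
from h import *
plan(446,-262,125,90)"
```

```text
from [ 220.1 -476.3  226.2] 24.8 d [ 225.9  214.3 -101.2] 65.2 rows 15
[[0.79,-0.27,0.27],[0.8,-0.21,0.27],[0.82,-0.14,0.27],[0.83,-0.08,0.27],[0.83,-0.02,0.27]] twist -0.87
[[0.83,0.04,0.27],[0.82,0.11,0.27],[0.81,0.17,0.27],[0.8,0.23,0.27],[0.78,0.29,0.27]] twist -0.87
[[0.75,0.35,0.27],[0.73,0.4,0.27],[0.69,0.46,0.27],[0.66,0.51,0.27],[0.62,0.56,0.27]] twist -0.87
```

Request:
arm_command(gripper=[60,60,60,60,60], dp=[[0.79,-0.27,0.27],[0.8,-0.21,0.27],[0.82,-0.14,0.27],[0.83,-0.08,0.27],[0.83,-0.02,0.27]], twist=[-0.87,-0.87,-0.87,-0.87,-0.87])

```text
time: 0.78
tool_pos: [295.9, -404.4, 192.5]
tcp_rot: [-3.141, -0.0, 0.815]
contact_force: [0.3, -0.0, 0.1]
grip_width: 60.2
finger_force: 0.0
```

Request:
arm_command(gripper=[60,60,60,60,60], dp=[[0.83,0.04,0.27],[0.82,0.11,0.27],[0.81,0.17,0.27],[0.8,0.23,0.27],[0.78,0.29,0.27]], twist=[-0.87,-0.87,-0.87,-0.87,-0.87])

```text
time: 1.4
tool_pos: [371.2, -333.0, 158.8]
tcp_rot: [-3.141, -0.0, 1.194]
contact_force: [-0.3, -0.6, 0.3]
grip_width: 60.1
finger_force: 0.0
```

Request:
arm_command(gripper=[60,60,60,60,60], dp=[[0.75,0.35,0.27],[0.73,0.4,0.27],[0.69,0.46,0.27],[0.66,0.51,0.27],[0.62,0.56,0.27]], twist=[-0.87,-0.87,-0.87,-0.87,-0.87])

```text
time: 2.02
tool_pos: [446.5, -261.3, 125.0]
tcp_rot: [-3.141, -0.0, 1.574]
contact_force: [-0.2, 0.1, -0.2]
grip_width: 59.9
finger_force: 0.0
```

```bash
cat > look.py <<'E'
from h import *
import sys,pickle
o=get_obs(); im=capture("wrist")[:,:,::-1]; n=sys.argv[1]
cv2.imwrite(f"pics/{n}.png",im); pickle.dump(o,open(f"pics/{n}.pkl","wb"))
print(o["time"],o["tool_pos"].round(1),np.rad2deg(o["tcp_rot"]).round(2),o["contact_force"].round(1))
E
python3 look.py w1
```

```text
2.025 [ 446.5 -261.3  125. ] [-1.7998e+02 -2.0000e-02  9.0190e+01] [-0.2  0.1 -0.2]
```

View pics/w1.png

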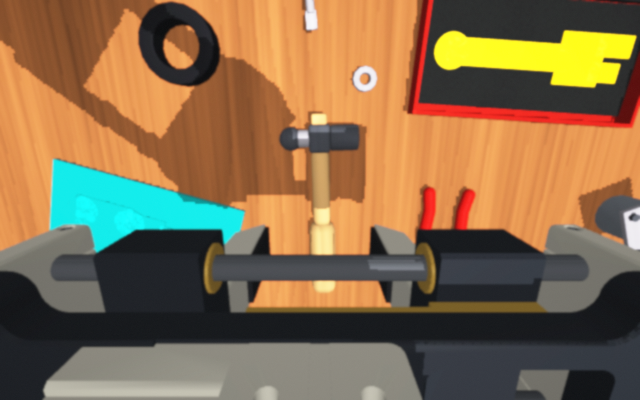

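The wrist view shows the hammer head centre at (320,137), with the ball left and the face right. The handle runs to (323,290) between the fingers. The wrench outline is upper right at (540,55).

```bash
python3 - <<'E'
from h import *
import pickle
np.set_printoptions(precision=1,suppress=True)
o=pickle.load(open("pics/w1.pkl","rb")); C=cam("wrist",o); im=cv2.imread("pics/w1.png"); h=cv2.cvtColor(im,cv2.COLOR_BGR2HSV)
print(h[60,60],h[230,322],h[240,290],h[190,320],h[180,270])
for r in range(150,250,10):
    s=h[r,296:350,1].astype(int); g=np.abs(np.diff(cv2.GaussianBlur(h[r:r+1,290:356,1],(5,1),0)[0].astype(int)))
    print(r,290+np.argsort(g)[-4:],end="; ")
for px,z in(((320,137),12),((282,138),12),((359,136),12),((321,190),12),((323,285),12)): print(px,onz(C,px,z))
T=cam("top"); print(tri(C,(320,137),T,(404,209)))
E
```

```text
[ 12 171 134] [ 23 105 248] [ 15 158 241] [ 18 129 206] [ 12 167 163]
150 [328 329 308 309]; 160 [311 328 310 329]; 170 [310 328 311 329]; 180 [328 312 311 329]; 190 [328 312 311 329]; 200 [328 311 312 329]; 210 [327 313 328 329]; 220 [313 327 329 328]; 230 [309 308 334 333]; 240 [310 332 309 333]; (320, 137) [ 446.7 -207.9   12. ]
(282, 138) [ 411.2 -208.9   12. ]
(359, 136) [ 483.  -206.9   12. ]
(321, 190) [ 447.9 -258.8   12. ]
(323, 285) [ 450.6 -364.2   12. ]
(array([ 445.8, -207.7,   17. ]), np.float64(1.7672961596579702))
```

```bash
python3 -c "
from h import *
plan(447.7,-258,3,91.3)"
```

```text
from [ 447.5 -259.6  124.2] 90.4 d [   0.2    1.6 -121.2] 0.9 rows 5
[[0.01,0.0,0.97],[0.01,0.0,0.97],[0.01,0.0,0.97],[0.01,0.0,0.97],[0.01,0.0,0.97]] twist -0.04
```

Request:
arm_command(gripper=[60,60,60,60,60], dp=[[0.01,0,0.97],[0.01,0,0.97],[0.01,0,0.97],[0.01,0,0.97],[0.01,0,0.95]], twist=[-0.04,-0.04,-0.04,-0.04,-0.04])

```text
time: 2.7
tool_pos: [445.9, -260.9, 3.9]
tcp_rot: [-3.141, 0.0, 1.588]
contact_force: [0.3, 0.1, 0.1]
grip_width: 60.3
finger_force: 0.0
```

Request:
arm_command(gripper=[30,5,5,5,5], dp=[[0,0,0],[0,0,0],[0,0,0],[0,0,0],[0,0,0]], twist=[0,0,0,0,0])

```text
time: 3.32
tool_pos: [446.7, -261.0, 5.3]
tcp_rot: [3.14, 0.001, 1.589]
contact_force: [-0.1, -0.5, 2.2]
grip_width: 16.6
finger_force: 29.9
```

Request:
arm_command(gripper=[5,5,5,5,5], dp=[[0,0,0],[0,0,-0.4],[0,0,-0.8],[0,0,-0.8],[0,0,-0.8]], twist=[0,0,0,0,0])

```text
time: 3.95
tool_pos: [445.7, -260.4, 75.3]
tcp_rot: [-3.14, -0.001, 1.589]
contact_force: [0.3, 0.3, -3.1]
grip_width: 16.8
finger_force: 29.9
```

```bash
python3 - <<'E'
from h import *
np.set_printoptions(precision=1,suppress=True)
o=get_obs(); print(o["tool_pos"],np.rad2deg(o["tcp_rot"]),o["grip_width"],o["contact_force"])
# tray axis from the red outer border and yellow blobs in the top view
T=cam("top"); im=cv2.imread("pics/top0.png"); h=cv2.cvtColor(im,cv2.COLOR_BGR2HSV)
m=cv2.inRange(h,(0,150,60),(8,255,255))|cv2.inRange(h,(174,150,60),(180,255,255)); m[:90]=0;m[190:]=0;m[:,:230]=0;m[:,405:]=0
c=cv2.minAreaRect(cv2.findNonZero(m)); P=np.array([onz(T,p,18)[:2] for p in cv2.boxPoints(c)]); print(P)
e=np.roll(P,-1,0)-P; print(np.linalg.norm(e,axis=1),np.rad2deg(np.arctan2(e[:,1],e[:,0])))
plan(600,-45,100,0)
E
```

```text
[ 445.7 -260.4   75.3] [-179.9   -0.    91.1] 16.782424872905136 [ 0.3  0.3 -3.1]
[[ 549.2  204.4]
 [ 752.3  194.9]
 [ 728.2 -198.8]
 [ 526.1 -184.7]]
[203.3 394.4 202.6 389.8] [ -2.7 -93.5 176.   86.6]
from [ 445.7 -260.4   75.3] 91.1 d [154.3 215.4  24.7] -91.1 rows 20
[[0.42,0.32,-0.05],[0.45,0.28,-0.05],[0.47,0.25,-0.05],[0.49,0.21,-0.05],[0.5,0.17,-0.05]] twist 0.91
[[0.51,0.13,-0.05],[0.52,0.09,-0.05],[0.53,0.04,-0.05],[0.53,0.0,-0.05],[0.53,-0.04,-0.05]] twist 0.91
[[0.52,-0.08,-0.05],[0.52,-0.12,-0.05],[0.5,-0.16,-0.05],[0.49,-0.2,-0.05],[0.47,-0.24,-0.05]] twist 0.91
[[0.45,-0.28,-0.05],[0.43,-0.31,-0.05],[0.4,-0.35,-0.05],[0.37,-0.38,-0.05],[0.34,-0.4,-0.05]] twist 0.91
```

The hammer is held (16.8 mm opening, 3 N weight). Next I move to where the wrist camera sees the hammer and wrench outlines.

```bash
cat > look.py <<'E'
from h import *
import sys,pickle
n=sys.argv[1]; O=[];I=[]
for i in range(4): O.append(get_obs()); I.append(capture("wrist")[:,:,::-1].astype(float))
o=O[0]
R=Ro.from_euler('xyz',[q["tcp_rot"] for q in O]).mean().as_euler('xyz'); P=np.array([q["tool_pos"] for q in O])
o["tool_pos"]=P.mean(0); o["tcp_rot"]=R
cv2.imwrite(f"pics/{n}.png",np.mean(I,0).astype(np.uint8)); pickle.dump(o,open(f"pics/{n}.pkl","wb"))
print(o["time"],o["tool_pos"].round(1),"sd",P.std(0).round(1),np.rad2deg(R).round(2),o["contact_force"].round(1),o["grip_width"].round(1))
E
python3 -c "
from h import *
plan(540,110,180,0)"
```

```text
from [ 445.7 -260.4   75.3] 91.1 d [ 94.3 370.4 104.7] -91.1 rows 20
[[0.74,0.2,-0.21],[0.75,0.14,-0.21],[0.76,0.08,-0.21],[0.76,0.02,-0.21],[0.76,-0.04,-0.21]] twist 0.91
[[0.76,-0.1,-0.21],[0.75,-0.16,-0.21],[0.73,-0.22,-0.21],[0.71,-0.27,-0.21],[0.69,-0.33,-0.21]] twist 0.91
[[0.66,-0.38,-0.21],[0.63,-0.44,-0.21],[0.59,-0.48,-0.21],[0.55,-0.53,-0.21],[0.51,-0.57,-0.21]] twist 0.91
[[0.46,-0.61,-0.21],[0.41,-0.64,-0.21],[0.36,-0.67,-0.21],[0.3,-0.7,-0.21],[0.25,-0.72,-0.21]] twist 0.91
```

Request:
arm_command(gripper=[5,5,5,5,5], dp=[[0.74,0.2,-0.21],[0.75,0.14,-0.21],[0.76,0.08,-0.21],[0.76,0.02,-0.21],[0.76,-0.04,-0.21]], twist=[0.91,0.91,0.91,0.91,0.91])

```text
time: 4.58
tool_pos: [468.9, -167.4, 101.2]
tcp_rot: [-3.14, 0.0, 1.19]
contact_force: [-0.6, -0.3, -3.2]
grip_width: 16.5
finger_force: 29.9
```

Request:
arm_command(gripper=[5,5,5,5,5], dp=[[0.76,-0.1,-0.21],[0.75,-0.16,-0.21],[0.73,-0.22,-0.21],[0.71,-0.27,-0.21],[0.69,-0.33,-0.21]], twist=[0.91,0.91,0.91,0.91,0.91])

```text
time: 5.2
tool_pos: [492.3, -74.8, 127.3]
tcp_rot: [-3.14, 0.001, 0.793]
contact_force: [0.4, -0.3, -2.8]
grip_width: 17.2
finger_force: 29.9
```

Request:
arm_command(gripper=[5,5,5,5,5], dp=[[0.66,-0.38,-0.21],[0.63,-0.44,-0.21],[0.59,-0.48,-0.21],[0.55,-0.53,-0.21],[0.51,-0.57,-0.21]], twist=[0.91,0.91,0.91,0.91,0.91])

```text
time: 5.82
tool_pos: [515.9, 17.5, 153.5]
tcp_rot: [-3.141, 0.002, 0.395]
contact_force: [0.5, -0.7, -2.6]
grip_width: 16.6
finger_force: 29.9
```

Request:
arm_command(gripper=[5,5,5,5,5], dp=[[0.46,-0.61,-0.21],[0.41,-0.64,-0.21],[0.36,-0.67,-0.21],[0.3,-0.7,-0.21],[0.25,-0.72,-0.21]], twist=[0.91,0.91,0.91,0.91,0.91])

```text
time: 6.45
tool_pos: [539.4, 109.6, 179.6]
tcp_rot: [3.141, 0.002, -0.002]
contact_force: [-0.0, -0.4, -2.3]
grip_width: 17.1
finger_force: 29.9
```

```bash
python3 look.py w2
```

```text
Traceback (most recent call last):
  File "look.py", line 9, in <module>
    print(o["time"],o["tool_pos"].round(1),"sd",P.std(0).round(1),np.rad2deg(R).round(2),o["contact_force"].round(1),o["grip_width"].round(1))
                                                                                                                     ^^^^^^^^^^^^^^^^^^^^^
AttributeError: 'float' object has no attribute 'round'
```

View pics/w2.png

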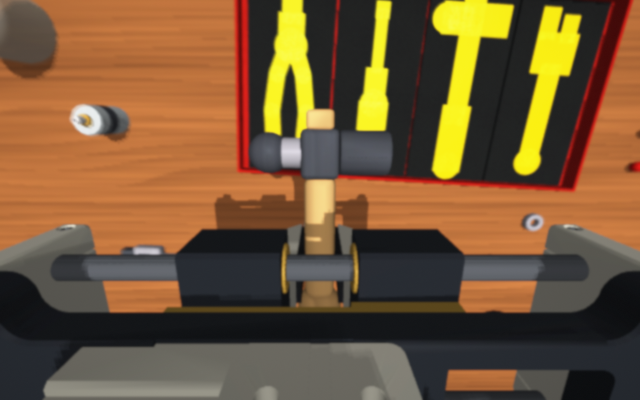

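The picture shows the held hammer with its head at (320,150). The hammer outline is at (460,90) with its head at (473,20), the wrench outline is at (550,90), and the motor at (95,120) is untouched. I'll unproject the yellow masks onto the inlay plane.

```bash
sed -i 's/,o\["grip_width"\].round(1)/,round(o["grip_width"],1)/' look.py; cat > outl.py <<'E'
from h import *
import pickle,sys
np.set_printoptions(precision=1,suppress=True)
def outlines(n,z=6):
    o=pickle.load(open(f"pics/{n}.pkl","rb")); C=cam("wrist",o); im=cv2.imread(f"pics/{n}.png"); h=cv2.cvtColor(im,cv2.COLOR_BGR2HSV)
    m=cv2.inRange(h,(25,170,150),(35,255,255)); N,L,st,ce=cv2.connectedComponentsWithStats(m); out=[]
    for i in range(1,N):
        if st[i,4]<400: continue
        v,u=np.nonzero(L==i); P=np.array([onz(C,(a,b),z)[:2] for a,b in zip(u,v)]); out.append((P,st[i]))
    return sorted(out,key=lambda t:-t[0][:,1].mean()),C
def profile(P,yaw,step=6):
    """centre and width across the axis, by distance along it"""
    a=np.array([np.cos(yaw),np.sin(yaw)]); b=np.array([-a[1],a[0]]); s,t=P@a,P@b; r=[]
    for k in np.arange(s.min(),s.max()-step/2,step):
        q=t[(s>=k)&(s<k+step)]
        if len(q): r.append((k+step/2,(q.min()+q.max())/2,np.ptp(q)))
    return np.array(r),a,b
if __name__=="__main__":
    B,C=outlines(sys.argv[1])
    for P,st in B:
        print("blob",st,P.mean(0)); yaw=np.deg2rad(-3.4)
        r,a,b=profile(P,yaw); print(r.T)
E
python3 outl.py w2; python3 - <<'E'
from h import *; import pickle
print(pickle.load(open("pics/w2.pkl","rb"))["tool_pos"])
E
```

```text
blob [ 264    0   50  137 4010] [662.2 141.9]
[[585.3 591.3 597.3 603.3 609.3 615.3 621.3 627.3 633.3 639.3 645.3 651.3
  657.3 663.3 669.3 675.3 681.3 687.3 693.3 699.3 705.3 711.3 717.3]
 [185.6 182.9 184.1 184.2 183.9 180.1 179.7 179.9 180.1 179.7 179.9 179.6
  179.8 180.  179.7 179.8 179.5 180.2 179.9 179.6 179.8 179.5 179.7]
 [ 40.8  46.3  46.3  46.1  46.8  54.4  53.1  50.7  50.4  49.1  46.7  45.3
   40.8  36.3  32.9  34.9  33.7  28.2  27.1  28.   27.8  20.6  20.4]]
blob [ 356    0   35  131 2566] [652.8  48.3]
[[596.2 602.2 608.2 614.2 620.2 626.2 632.2 638.2 644.2 650.2 656.2 662.2
  668.2 674.2 680.2 686.2 692.2 698.2 704.2 710.2 716.2 722.2]
 [ 86.9  86.8  86.8  86.8  87.   87.4  86.9  86.7  86.8  86.7  87.   87.
   86.6  86.9  86.8  86.8  86.9  86.7  86.7  87.   86.7  87.2]
 [ 33.1  33.4  33.2  33.3  32.8  32.2  27.7  23.6  24.4  24.1  24.   20.5
   13.   13.2  13.2  13.3  13.   13.1  14.5  14.8  15.   14.3]]
blob [ 432    0   82  179 6154] [657.3 -45.6]
[[546.8 552.8 558.8 564.8 570.8 576.8 582.8 588.8 594.8 600.8 606.8 612.8
  618.8 624.8 630.8 636.8 642.8 648.8 654.8 660
[... 391 characters left out ...]
3.3  23.2  23.1  23.2
   23.3  75.2  79.2  80.4  80.7  79.4  72.1]]
blob [ 513    6   68  169 4718] [ 648.6 -137.4]
[[557.1 563.1 569.1 575.1 581.1 587.1 593.1 599.1 605.1 611.1 617.1 623.1
  629.1 635.1 641.1 647.1 653.1 659.1 665.1 671.1 677.1 683.1 689.1 695.1
  701.1 707.1 713.1 719.1 725.1]
 [-99.9 -99.2 -99.3 -99.5 -99.3 -99.4 -99.4 -99.4 -99.3 -99.3 -99.3 -99.3
  -99.3 -99.4 -99.4 -99.3 -99.3 -99.4 -99.3 -99.3 -99.4 -99.3 -99.3 -99.3
  -99.2 -97.6 -97.3 -97.2 -86.8]
 [ 23.8  29.8  31.2  29.7  24.6  23.6  23.4  23.4  23.3  23.1  23.6  23.5
   23.3  23.5  23.4  23.2  23.2  23.3  43.9  44.3  44.3  44.   44.3  44.1
   44.1  40.8  40.1  40.1  19.2]]
[539.83747172 110.37222083 179.93185368]
```

```bash
python3 - <<'E'
from outl import *
B,C=outlines("w2"); P=B[2][0]; r,a,b=profile(P,np.deg2rad(-3.4),1.5); r=r[r[:,0]>688]; print(r.T); print(profile(P,np.deg2rad(-3.4),1.5)[0][:6].T)
P=B[3][0]; r,a,b=profile(P,np.deg2rad(-3.4),1.5); print(r[-22:].T,r[:5].T)
# held hammer: head extents in w2, centre-plane height = TCP + 9
o=pickle.load(open("pics/w2.pkl","rb")); im=cv2.imread("pics/w2.png"); z=o["tool_pos"][2]+8
for p in((320,152),(303,152),(339,152),(249,152),(392,152),(320,130),(320,178),(320,200),(319,235)): print(p,onz(C,p,z+(9 if p[0]==320 and p[1] in(130,178) else 0))[:2]-o["tool_pos"][:2])
g=cv2.cvtColor(im,cv2.COLOR_BGR2GRAY); print(g[120:190:2,365].astype(int),g[195,296:346:2],g[215,296:346:2])
o=pickle.load(open("pics/w1.pkl","rb"));C1=cam("wrist",o); print(onz(C1,(323,291),12),onz(C1,(319,113),12))
E
```

```text
[[688.6 690.1 691.6 693.1 694.6 696.1 697.6 699.1 700.6 702.1 703.6 705.1
  706.6 708.1 709.6 711.1 712.6 714.1 715.6 717.1 718.6 720.1 721.6 723.1
  724.6 726.1 727.6]
 [ -5.8  -6.7  -6.3  -6.   -6.3 -10.7  -9.9  -8.   -7.2  -6.9  -6.1  -5.8
   -6.   -5.7  -5.5  -5.6  -5.3  -5.1  -5.8  -6.   -6.2  -7.   -7.6  -8.3
   -9.6  -9.8  -6.4]
 [ 22.4  22.4  22.4  22.3  23.4  68.5  71.8  75.   75.7  77.7  78.8  78.5
   79.6  79.5  79.4  80.3  80.2  80.1  80.   78.7  79.4  77.5  75.3  75.1
   72.1  68.8  23.7]]
[[544.6 546.1 547.6 549.1 550.6 552.1]
 [ -5.1  -6.2  -6.4  -6.2  -6.6  -6.2]
 [  9.5  16.8  22.6  25.   26.1  31. ]]
[[695.8 697.3 698.8 700.3 701.8 703.3 704.8 706.3 707.8 709.3 710.8 712.3
  713.8 715.3 716.8 718.3 719.8 721.3 722.8 724.3 725.8 727.3]
 [-99.4 -99.4 -99.2 -99.1 -99.3 -98.9 -97.8 -97.6 -97.2 -97.  -97.3 -97.3
  -97.3 -97.5 -97.  -97.2 -97.3 -96.8 -86.5 -87.  -86.8 -86.3]
 [ 42.7  43.7  43.7  42.6  43.8  43.5  40.3  40.3  40.   39.1  40.1  39.
   40.   38.9  38.8  40.1  38.7  38.7  18.7  18.6  18.6  16.5]] [[554.8 556.3 557.8 559.3 560.8]
 [-99.4 -99.1 -99.6 -99.9 -99.6]
 [ 10.9  15.6  22.6  23.8  26.1]]
(320, 152) [54.1 -1.5]
(303, 152) [54.1  7.4]
(339, 152) [ 54.1 -11.4]
(249, 152) [54.1 35.6]
(392, 152) [ 54.1 -39.1]
(320, 130) [65.6 -1.5]
(320, 178) [42.1 -1.5]
(320, 200) [28.  -1.5]
(319, 235) [ 7.4 -1. ]
[224 224 224 224 223 169  64  68  73  77  80  84  87  88  90  91  90  91
  88  85  84  80  77  75  69  62  54  48  59  93 133 143 138 137 141] [ 79  78  78  79  99 149 176 188 199 209 213 215 217 218 218 214 207 199
 181 139 134 138 138 137 138] [ 77  77  77  77  95 145 174 187 198 207 212 215 216 213 172 136 127 122
 108  95 116 120 116  91  74]
[ 452.  -370.7   12. ] [ 447.1 -185.5   12. ]
```

```bash
cat >> h.py <<'E'
A=np.deg2rad(-3.4); AX=np.array([np.cos(A),np.sin(A)]); BX=np.array([-AX[1],AX[0]])
def st(s,t): return s*AX+t*BX
E
python3 -c "
from h import *
p=st(658,-5.4);print(p);plan(*p,40,-3.4)"
```

```text
[656.52155236 -44.41408888]
from [539.5 109.  179.4] 0.2 d [ 117.1 -153.4 -139.4] -3.6 rows 10
[[0.47,0.62,0.56],[0.47,0.61,0.56],[0.47,0.61,0.56],[0.48,0.61,0.56],[0.48,0.6,0.56]] twist 0.07
[[0.48,0.6,0.56],[0.49,0.6,0.56],[0.49,0.59,0.56],[0.5,0.59,0.56],[0.5,0.59,0.56]] twist 0.07
```

Request:
arm_command(gripper=[5,5,5,5,5], dp=[[0.47,0.62,0.56],[0.47,0.62,0.56],[0.47,0.62,0.56],[0.48,0.61,0.56],[0.48,0.61,0.56]], twist=[0.07,0.07,0.07,0.07,0.07])

```text
time: 7.28
tool_pos: [599.3, 30.0, 108.4]
tcp_rot: [3.142, 0.001, -0.031]
contact_force: [1.0, -0.2, -2.5]
grip_width: 16.6
finger_force: 29.9
```

Request:
arm_command(gripper=[5,5,5,5,5], dp=[[0.48,0.61,0.56],[0.49,0.6,0.56],[0.49,0.6,0.56],[0.49,0.6,0.56],[0.49,0.6,0.56]], twist=[0.07,0.07,0.07,0.07,0.07])

```text
time: 7.9
tool_pos: [657.1, -47.3, 38.8]
tcp_rot: [3.141, -0.0, -0.061]
contact_force: [-0.7, 0.0, -3.6]
grip_width: 16.4
finger_force: 29.9
```

```bash
python3 look.py w3; python3 -c "
from h import *
p=st(658,-5.4);plan(*p,11,-3.4)"
```

```text
7.9 [656.8 -48.1  37.8] sd [0.5 0.9 0.8] [ 1.7998e+02  6.0000e-02 -3.5300e+00] [-0.7  0.  -3.6] 16.4
from [656.2 -46.6  39.1] -3.5 d [  0.3   2.1 -28.1] 0.1 rows 5
[[0.0,-0.02,0.23],[0.0,-0.02,0.23],[0.0,-0.02,0.23],[0.0,-0.02,0.23],[0.0,-0.02,0.23]] twist -0.0
```

View pics/w3.png

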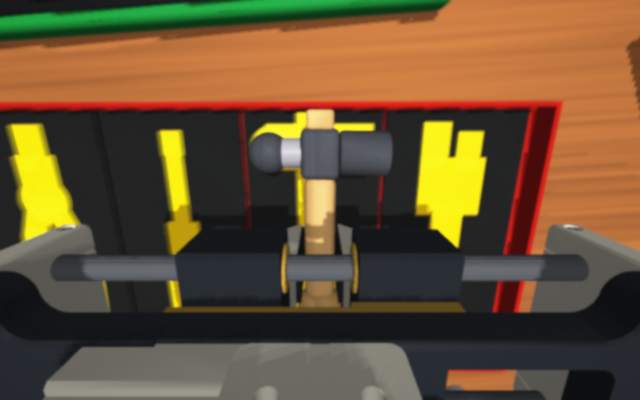

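The view shows the hammer over its outline but a few mm to the right: a strip of yellow is visible left of the handle at (300,180), and the averaged y is 3.7 mm low. I'll correct y on the way down.

Request:
arm_command(gripper=[5,5,5,5,5], dp=[[0,-0.07,0.25],[0,-0.07,0.25],[0,0,0.25],[0,0,0.2],[0,0,0.1]], twist=[-0.02,0,0,0,0])

```text
time: 8.72
tool_pos: [656.4, -42.7, 13.0]
tcp_rot: [3.142, 0.0, -0.058]
contact_force: [1.1, -0.4, -3.2]
grip_width: 16.8
finger_force: 29.9
```

```bash
python3 look.py w4; python3 -c "
from h import *
o=get_obs();print(o['contact_force'],st(658,-5.4))"
```

```text
8.725 [656.4 -42.8  13.1] sd [0.1 0.  0.2] [ 1.80e+02  2.00e-02 -3.35e+00] [ 1.1 -0.4 -3.2] 16.8
[-0.29566057  0.46268013 -2.33646219] [656.52155236 -44.41408888]
```

Request:
arm_command(gripper=[5,5,5,5,5], dp=[[0,0.03,0.05],[0,0,0.03],[0,0,0.02],[0,0,0],[0,0,0]], twist=[0,0,0,0,0])

```text
time: 9.55
tool_pos: [656.6, -43.7, 11.3]
tcp_rot: [3.141, -0.0, -0.059]
contact_force: [-1.8, -1.4, 0.7]
grip_width: 16.8
finger_force: 29.9
```

```bash
python3 look.py w5; python3 -c "
from outl import *
B,C=outlines('w5')
for P,s in B: print(s); r,a,b=profile(P,A,3); print(r.T if len(r)<40 else r[::3].T)"
```

```text
9.55 [656.6 -43.7  11.3] sd [0. 0. 0.] [ 1.7998e+02 -2.0000e-02 -3.3500e+00] [-1.8 -1.4  0.7] 16.8
[   0  123   46  127 3059]
[[651.7 654.7 657.7 660.7 663.7 666.7 669.7 672.7 675.7 678.7 681.7 684.7
  687.7 690.7 693.7 696.7 699.7 702.7 705.7 708.7 711.7 714.7 717.7 720.7
  723.7]
 [189.5 187.1 181.  177.4 176.2 176.2 175.8 175.1 174.6 174.1 174.1 174.4
  174.5 174.  173.6 173.1 172.7 172.3 171.8 173.1 172.7 172.3 171.8 171.4
  170.9]
 [  8.3  11.1  21.7  27.   27.8  25.8  24.8  24.7  23.8  22.7  21.   19.
   16.9  16.   15.1  14.3  13.4  12.4  11.5   7.2   6.3   5.4   4.5   3.7
    2.7]]
[ 141  130   36   90 1951]
[[671.7 674.7 677.7 680.7 683.7 686.7 689.7 692.7 695.7 698.7 701.7 704.7
  707.7 710.7 713.7 716.7 719.7 722.7]
 [ 86.5  86.9  86.9  86.9  86.8  87.   86.9  87.   86.9  87.   86.9  87.
   86.9  87.   86.9  86.9  86.9  86.8]
 [ 11.5  12.7  12.7  12.9  12.6  12.8  12.9  12.9  12.8  12.5  12.9  13.2
   14.8  14.8  14.7  14.8  14.8  14. ]]
[249 110  58  35 651]
[[716.6 719.6 722.6 725.6 728.6 731.6]
 [ 33.   19.1  17.3  14.7   3.6   3.2]
 [  1.9  28.1  28.   23.9   2.8   3.3
[... 221 characters left out ...]
  684.5  687.5  690.5  693.5  696.5  699.5  702.5  705.5
   708.5  711.5  714.5  717.5  720.5  723.5  726.5]
 [-102.  -100.5  -99.8  -99.6  -99.5 -104.5 -104.1 -104.1 -102.3 -100.7
   -99.3  -99.2  -99.3  -99.4  -99.2  -99.3  -99.3  -99.3  -99.4  -99.
   -97.3  -97.2  -97.2  -97.3  -97.2  -86.7  -86.8]
 [  17.5   20.3   22.    22.3   22.5   32.5   34.4   34.4   37.7   41.1
    43.9   43.9   43.9   43.7   43.8   43.7   43.9   43.9   43.6   43.3
    39.8   39.9   39.8   39.7   39.8   18.7   18.5]]
[458 281  24  32 616]
[[ 606.   609.   612.   615.   618.   621.   624.   627. ]
 [-106.2 -104.9 -104.1 -104.  -104.  -104.  -104.  -104. ]
 [   9.3   11.6   13.4   13.6   13.4   13.6   13.6   13.3]]
```

Contact is felt: the weight has gone off the wrist and the pose matches. Releasing and rising.

Request:
arm_command(gripper=[34,34,34,34,34], dp=[[0,0,0],[0,0,0],[0,0,0],[0,0,-0.3],[0,0,-1]], twist=[0,0,0,0,0])

```text
time: 10.38
tool_pos: [655.5, -43.4, 42.7]
tcp_rot: [-3.141, 0.003, -0.059]
contact_force: [0.2, 1.2, 0.4]
grip_width: 34.0
finger_force: 0.0
```

```bash
python3 -c "
from h import *
plan(575,-150,180,-25)"
```

```text
from [655.5 -43.4  42.7] -3.4 d [ -80.5 -106.6  137.3] -21.6 rows 10
[[-0.3,0.44,-0.55],[-0.28,0.46,-0.55],[-0.26,0.47,-0.55],[-0.24,0.48,-0.55],[-0.23,0.48,-0.55]] twist 0.43
[[-0.21,0.49,-0.55],[-0.19,0.5,-0.55],[-0.17,0.51,-0.55],[-0.15,0.51,-0.55],[-0.13,0.52,-0.55]] twist 0.43
```

```bash
python3 -c "
from h import *
plan(550,30,190,-3.4)"
```

```text
from [655.5 -43.4  42.7] -3.4 d [-105.5   73.4  147.3] -0.0 rows 10
[[-0.44,-0.27,-0.59],[-0.44,-0.27,-0.59],[-0.44,-0.27,-0.59],[-0.44,-0.27,-0.59],[-0.44,-0.27,-0.59]] twist 0.0
[[-0.44,-0.27,-0.59],[-0.44,-0.27,-0.59],[-0.44,-0.27,-0.59],[-0.44,-0.27,-0.59],[-0.44,-0.27,-0.59]] twist 0.0
```

Request:
arm_command(gripper=[70,70,70,70,70], dp=[[-0.44,-0.27,-0.59],[-0.44,-0.27,-0.59],[-0.44,-0.27,-0.59],[-0.44,-0.27,-0.59],[-0.44,-0.27,-0.59]], twist=[0,0,0,0,0])

```text
time: 11.0
tool_pos: [602.7, -6.0, 118.2]
tcp_rot: [3.142, 0.0, -0.058]
contact_force: [0.0, 1.0, 0.2]
grip_width: 69.8
finger_force: 0.0
```

Request:
arm_command(gripper=[70,70,70,70,70], dp=[[-0.44,-0.27,-0.59],[-0.44,-0.27,-0.59],[-0.44,-0.27,-0.59],[-0.44,-0.27,-0.59],[-0.44,-0.27,-0.59]], twist=[0,0,0,0,0])

```text
time: 11.62
tool_pos: [549.9, 30.8, 191.9]
tcp_rot: [3.142, -0.0, -0.059]
contact_force: [0.6, -0.8, 0.1]
grip_width: 69.9
finger_force: 0.0
```

```bash
python3 look.py w6; python3 outl.py w6;python3 -c "
from h import *
plan(571,-328,125,-90)"
```

```text
11.625 [550.2  31.  192.8] sd [0.4 0.4 0.8] [-1.80e+02 -1.00e-01 -3.32e+00] [ 0.6 -0.8  0.1] 69.9
blob [ 196   14   52  163 4788] [647.8 141.7]
[[553.4 559.4 565.4 571.4 577.4 583.4 589.4 595.4 601.4 607.4 613.4 619.4
  625.4 631.4 637.4 643.4 649.4 655.4 661.4 667.4 673.4 679.4 685.4 691.4
  697.4 703.4 709.4 715.4 721.4]
 [179.8 179.5 179.6 179.7 179.8 180.2 180.2 180.3 180.3 180.  179.6 179.6
  179.7 179.7 179.7 179.7 179.8 179.8 179.2 179.8 179.6 179.7 179.7 180.
  179.9 180.  179.6 179.9 179.8]
 [ 55.3  57.8  56.2  54.7  53.2  52.8  53.6  54.6  55.4  55.7  55.2  53.8
   52.4  51.   49.6  48.1  46.8  43.1  38.3  33.8  34.8  33.5  30.   28.
   28.5  27.6  22.8  20.9  21.3]]
blob [ 284   18   30  151 3037] [636.2  49.2]
[[563.5 569.5 575.5 581.5 587.5 593.5 599.5 605.5 611.5 617.5 623.5 629.5
  635.5 641.5 647.5 653.5 659.5 665.5 671.5 677.5 683.5 689.5 695.5 701.5
  707.5 713.5 719.5]
 [ 87.1  86.4  86.9  86.8  86.7  86.6  87.1  87.   86.9  87.4  87.3  86.6
   86.5  86.9  86.8  87.3  87.2  87.   86.9  86.8  86.7  87.1  87.   86.9
   86.8  86.7  86.6]
 [ 24.3  32.7  33.8  33.7  33.
[... 487 characters left out ...]
99.3 -99.4 -99.2 -99.3 -99.3
  -99.2 -98.5 -97.3 -97.  -86.7]
 [ 23.2  29.5  30.9  29.2  24.4  23.3  23.7  23.8  23.   23.6  23.5  23.5
   23.7  23.5  23.6  23.5  23.3  23.6  44.1  44.6  44.5  44.4  44.6  44.3
   44.5  42.9  40.3  39.8  19.4]]
from [550.7  30.4 191.3] -3.3 d [  20.3 -358.4  -66.3] -86.7 rows 20
[[0.08,0.71,0.13],[0.14,0.7,0.13],[0.19,0.69,0.13],[0.24,0.68,0.13],[0.29,0.66,0.13]] twist 0.87
[[0.34,0.63,0.13],[0.39,0.6,0.13],[0.43,0.57,0.13],[0.47,0.54,0.13],[0.51,0.5,0.13]] twist 0.87
[[0.55,0.46,0.13],[0.58,0.42,0.13],[0.61,0.37,0.13],[0.64,0.32,0.13],[0.66,0.27,0.13]] twist 0.87
[[0.68,0.22,0.13],[0.7,0.17,0.13],[0.71,0.12,0.13],[0.71,0.06,0.13],[0.72,0.01,0.13]] twist 0.87
```

View pics/w6.png

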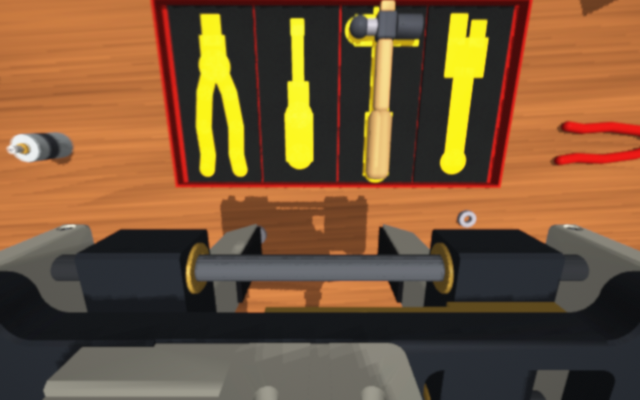

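The hammer lies on its outline at (383,95), head up and ball left, with an even yellow edge. The other three outlines are fully visible and measured, with paint lengths of 174, 162 and 174 mm matching the tools. Now the pliers.

Request:
arm_command(gripper=[80,80,80,80,80], dp=[[0.08,0.71,0.13],[0.14,0.7,0.13],[0.19,0.69,0.13],[0.24,0.68,0.13],[0.29,0.66,0.13]], twist=[0.87,0.87,0.87,0.87,0.87])

```text
time: 12.45
tool_pos: [555.6, -60.2, 173.6]
tcp_rot: [3.141, 0.001, -0.441]
contact_force: [-1.0, 0.2, 0.8]
grip_width: 80.0
finger_force: 0.0
```

Request:
arm_command(gripper=[80,80,80,80,80], dp=[[0.34,0.63,0.13],[0.39,0.6,0.13],[0.43,0.57,0.13],[0.47,0.54,0.13],[0.51,0.5,0.13]], twist=[0.87,0.87,0.87,0.87,0.87])

```text
time: 13.08
tool_pos: [560.5, -149.4, 157.3]
tcp_rot: [3.141, 0.001, -0.821]
contact_force: [-0.0, -0.3, -0.8]
grip_width: 79.9
finger_force: 0.0
```

Request:
arm_command(gripper=[80,80,80,80,80], dp=[[0.55,0.46,0.13],[0.58,0.42,0.13],[0.61,0.37,0.13],[0.64,0.32,0.13],[0.66,0.27,0.13]], twist=[0.87,0.87,0.87,0.87,0.87])

```text
time: 13.7
tool_pos: [565.5, -238.6, 140.9]
tcp_rot: [3.14, 0.001, -1.2]
contact_force: [0.1, -0.8, 0.6]
grip_width: 79.7
finger_force: 0.0
```

Request:
arm_command(gripper=[80,80,80,80,80], dp=[[0.68,0.22,0.13],[0.7,0.17,0.13],[0.71,0.12,0.13],[0.71,0.06,0.13],[0.72,0.01,0.13]], twist=[0.87,0.87,0.87,0.87,0.87])

```text
time: 14.32
tool_pos: [570.6, -328.1, 124.6]
tcp_rot: [3.14, 0.001, -1.58]
contact_force: [0.2, 0.2, 0.0]
grip_width: 79.8
finger_force: 0.0
```

```bash
python3 look.py w7; python3 - <<'E'
from outl import *
# check placed hammer in w6: steel/handle edges, unprojected at mid height 18
o=pickle.load(open("pics/w6.pkl","rb"));C=cam("wrist",o);h=cv2.cvtColor(cv2.imread("pics/w6.png"),cv2.COLOR_BGR2HSV)
m=cv2.inRange(h,(8,40,110),(24,185,255)); m[:5]=0;m[182:]=0;m[:,:362]=0;m[:,:]*=1;m[:,412:]=0
for r in (60,80,100,125,150,170):
    c=np.nonzero(m[r])[0]; 
    if len(c): L,R=onz(C,(c.min(),r),18)[:2],onz(C,(c.max(),r),18)[:2]; q=(L+R)/2; print(r,c.min(),c.max(),q@AX,q@BX)
E
```

```text
14.325 [ 570.4 -328.8  124.3] sd [0.2 1.  0.2] [ 1.7991e+02  3.0000e-02 -9.0540e+01] [0.2 0.2 0. ] 79.8
60 375 391 680.7439835787417 -4.776820231116183
80 374 390 660.7680559499481 -4.8859150839375625
100 373 389 640.0952206291074 -4.998816123520299
125 368 391 613.2169510340465 -4.862522414891956
150 367 389 585.1131486963682 -4.7196673897782135
170 366 388 561.6906446757553 -4.836826336688213
```

View pics/w7.png

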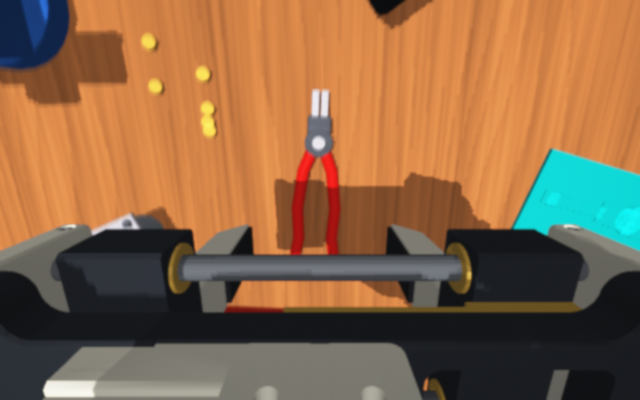

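The wrist view shows the pliers with the pin at (318,143) and jaw tips at (320,90). The red handles run down between the open fingers. The placed hammer is 1.3 mm off its axis with no angle error, which is fine.

```bash
python3 - <<'E'
from outl import *
o=pickle.load(open("pics/w7.pkl","rb"));C=cam("wrist",o);h=cv2.cvtColor(cv2.imread("pics/w7.png"),cv2.COLOR_BGR2HSV)
m=cv2.inRange(h,(0,200,90),(6,255,255))|cv2.inRange(h,(174,200,90),(180,255,255)); m[:,:270]=0;m[:,360:]=0;m[256:]=0
Q=[]
for r in range(165,252,10):
    c=np.nonzero(m[r])[0]
    L,R=onz(C,(c.min(),r),6.5)[:2],onz(C,(c.max()+1,r),6.5)[:2]; q=(L+R)/2; Q.append(q); print(r,c.min(),c.max(),q,np.hypot(*(L-R)))
pin=onz(C,(318.5,143.5),10)[:2]; tip=onz(C,(320.5,90),6.5)[:2]
print("pin",pin,"tip",tip,np.hypot(*(pin-tip)))
Q=np.array(Q); k=np.polyfit(Q[:,1],Q[:,0],1); print("handle slope deg",np.rad2deg(np.arctan(k[0])))
d=tip-Q.mean(0); print("yaw tip-handles",np.rad2deg(np.arctan2(d[1],d[0]))); d/=np.hypot(*d); print("grip",pin-46*d)
T=cam("top"); print(tri(C,(318.5,143.5),T,(467,160)))
g=pin-46*d; plan(*g,3,-89.5)
E
```

```text
165 299 335 [ 571.4 -357.5] 36.018571097024676
175 297 337 [ 571.5 -347.6] 40.28838818605108
185 295 338 [ 572.1 -337.6] 43.64698692047743
195 294 339 [ 572.3 -327.3] 46.06896570969993
205 292 339 [ 573.4 -316.9] 48.53692452233881
215 292 339 [ 573.5 -306.2] 49.01195612753294
225 293 338 [ 573.7 -295.3] 47.43402914967658
235 293 336 [ 574.8 -284.2] 45.82365671200742
245 291 337 [ 575.5 -272.9] 49.441020818533715
pin [ 570.2 -378.5] tip [ 567.9 -426.2] 47.757050264151566
handle slope deg 2.763643373385047
yaw tip-handles -92.70717068510034
grip [ 572.4 -332.5]
(array([ 569.5, -378.6,    9.1]), np.float64(1.6038357450427816))
from [ 570.6 -327.1  125. ] -90.3 d [   1.8   -5.4 -122. ] 0.8 rows 5
[[0.04,-0.01,0.98],[0.04,-0.01,0.98],[0.04,-0.01,0.98],[0.04,-0.01,0.98],[0.04,-0.01,0.98]] twist -0.03
```

Request:
arm_command(gripper=[80,80,80,80,80], dp=[[0.03,-0.02,0.97],[0.03,-0.02,0.97],[0.03,-0.01,0.97],[0.03,-0.01,0.97],[0.03,-0.01,0.97]], twist=[0.09,0.09,0.09,0.09,0.09])

```text
time: 15.15
tool_pos: [572.8, -330.1, 4.0]
tcp_rot: [3.142, 0.0, -1.614]
contact_force: [0.8, -0.8, 0.5]
grip_width: 80.2
finger_force: 0.0
```

Request:
arm_command(gripper=[60,35,35,35,35], dp=[[0,0,0],[0,0,0],[0,0,0],[0,0,0],[0,0,0]], twist=[0,0,0,0,0])

```text
time: 15.78
tool_pos: [573.2, -331.2, 6.0]
tcp_rot: [-3.14, -0.001, -1.616]
contact_force: [-0.5, 0.7, 6.1]
grip_width: 44.2
finger_force: 29.6
```

Request:
arm_command(gripper=[35,35,35,35,35], dp=[[0,0,0],[0,0,-0.4],[0,0,-0.8],[0,0,-0.8],[0,0,-0.8]], twist=[0,0,0,0,0])

```text
time: 16.4
tool_pos: [572.7, -331.2, 76.6]
tcp_rot: [-3.141, -0.001, -1.616]
contact_force: [0.8, -0.1, -2.8]
grip_width: 44.1
finger_force: 29.7
```

```bash
python3 look.py w8; python3 -c "
from h import *
p=st(628,179.8);print(p);plan(*p,75,-3.4)"
```

```text
16.4 [ 573.6 -331.8   77.9] sd [0.6 0.4 1.3] [-1.7981e+02 -1.4000e-01 -9.2600e+01] [ 0.8 -0.1 -2.8] 44.1
[637.55789791 142.23911845]
from [ 572.7 -331.1   75.4] -92.6 d [ 6.490e+01  4.734e+02 -4.000e-01] 89.2 rows 20
[[-0.95,-0.09,0.0],[-0.94,-0.16,0.0],[-0.93,-0.23,0.0],[-0.91,-0.3,0.0],[-0.88,-0.37,0.0]] twist -0.89
[[-0.85,-0.44,0.0],[-0.81,-0.5,0.0],[-0.77,-0.57,0.0],[-0.72,-0.62,0.0],[-0.67,-0.68,0.0]] twist -0.89
[[-0.62,-0.73,0.0],[-0.56,-0.77,0.0],[-0.5,-0.82,0.0],[-0.43,-0.85,0.0],[-0.37,-0.88,0.0]] twist -0.89
[[-0.3,-0.91,0.0],[-0.22,-0.93,0.0],[-0.15,-0.94,0.0],[-0.08,-0.95,0.0],[-0.0,-0.96,0.0]] twist -0.89
```

View pics/w8.png

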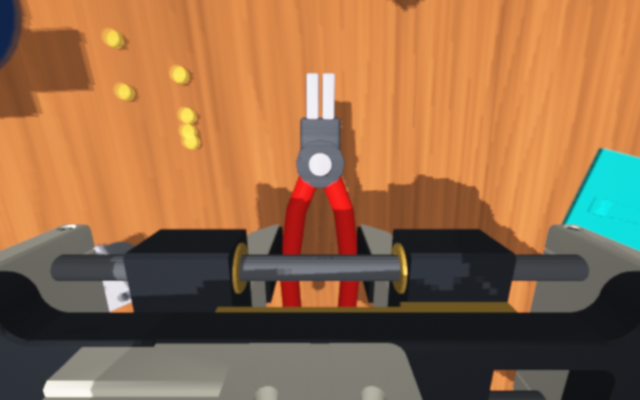

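The pliers are held straight (44 mm opening), pin at (320,164). Carrying them over to their outline.

Request:
arm_command(gripper=[35,35,35,35,35], dp=[[-0.95,-0.09,0],[-0.94,-0.16,0],[-0.93,-0.23,0],[-0.91,-0.3,0],[-0.88,-0.37,0]], twist=[-0.89,-0.89,-0.89,-0.89,-0.89])

```text
time: 17.23
tool_pos: [588.0, -211.6, 73.6]
tcp_rot: [3.14, 0.002, -1.225]
contact_force: [-0.2, 0.1, -1.5]
grip_width: 44.3
finger_force: 29.7
```

Request:
arm_command(gripper=[35,35,35,35,35], dp=[[-0.85,-0.44,0],[-0.81,-0.5,0],[-0.77,-0.57,0],[-0.72,-0.62,0],[-0.67,-0.68,0]], twist=[-0.89,-0.89,-0.89,-0.89,-0.89])

```text
time: 17.85
tool_pos: [604.2, -93.5, 73.6]
tcp_rot: [3.14, 0.002, -0.837]
contact_force: [-0.0, -0.4, -2.4]
grip_width: 44.1
finger_force: 29.7
```

Request:
arm_command(gripper=[35,35,35,35,35], dp=[[-0.62,-0.73,0],[-0.56,-0.77,0],[-0.5,-0.82,0],[-0.43,-0.85,0],[-0.37,-0.88,0]], twist=[-0.89,-0.89,-0.89,-0.89,-0.89])

```text
time: 18.48
tool_pos: [620.2, 24.7, 73.6]
tcp_rot: [3.141, 0.002, -0.449]
contact_force: [1.0, 0.3, -2.4]
grip_width: 44.1
finger_force: 29.7
```

Request:
arm_command(gripper=[35,35,35,35,35], dp=[[-0.3,-0.91,0],[-0.22,-0.93,0],[-0.15,-0.94,0],[-0.08,-0.95,0],[0,-0.96,0]], twist=[-0.89,-0.89,-0.89,-0.89,-0.89])

```text
time: 19.1
tool_pos: [636.6, 142.9, 73.5]
tcp_rot: [3.141, 0.002, -0.06]
contact_force: [1.3, -0.2, -3.3]
grip_width: 44.1
finger_force: 29.7
```

```bash
python3 look.py w9; python3 - <<'E'
from outl import *
o=pickle.load(open("pics/w8.pkl","rb"));C=cam("wrist",o);R=Ro.from_euler('xyz',o["tcp_rot"]).as_matrix()
for px,dz in(((320,164),7),((320.5,73),3)): print((R.T@(onz(C,px,o["tool_pos"][2]+dz)-o["tool_pos"])))
p=st(628,179.8); o=pickle.load(open("pics/w9.pkl","rb")); print(p-o["tool_pos"][:2])
B,C=outlines("w9")
for P,s in B: print(s,np.median(profile(P,A,3)[0][:,1]))
E
```

```text
19.1 [636.6 144.2  73.5] sd [0.1 1.3 0. ] [-1.7999e+02  1.1000e-01 -3.3900e+00] [ 1.3 -0.2 -3.3] 44.1
[47.7  1.5 -6.9]
[93.1  1.7 -2.8]
[ 1.  -1.9]
[ 410   83   46  147 3717] 87.17850106960265
[ 512   67   60  187 2411] 4.939556636632478
```

Request:
arm_command(gripper=[35,35,35,35,35], dp=[[0.04,0.06,0.5],[0,0,0.6],[0,0,0.6],[0,0,0.5],[0,0,0.25]], twist=[0,0,0,0,0])

```text
time: 19.92
tool_pos: [637.6, 140.5, 12.1]
tcp_rot: [3.141, 0.002, -0.063]
contact_force: [-0.8, 0.1, -1.5]
grip_width: 44.2
finger_force: 29.7
```

```bash
python3 look.py w10; python3 - <<'E'
from outl import *
p=st(628,179.8); o=pickle.load(open("pics/w10.pkl","rb")); print(p-o["tool_pos"][:2])
B,C=outlines("w10")
for P,s in B: print(s,np.median(profile(P,A,3)[0][:,1]))
E
```

```text
19.925 [637.9 140.6  12.7] sd [0.3 0.1 0.5] [ 1.7998e+02  5.0000e-02 -3.6000e+00] [-0.8  0.1 -1.5] 44.2
[-0.3  1.6]
[ 275   65   59  162 1840] 192.72157285680402
[316 189  22  65 580] 170.75169892128346
[ 447   73   55  161 4570] 86.80109131955047
[ 578   64   62  173 3253] 1.2865747602772852
```

View pics/w10.png

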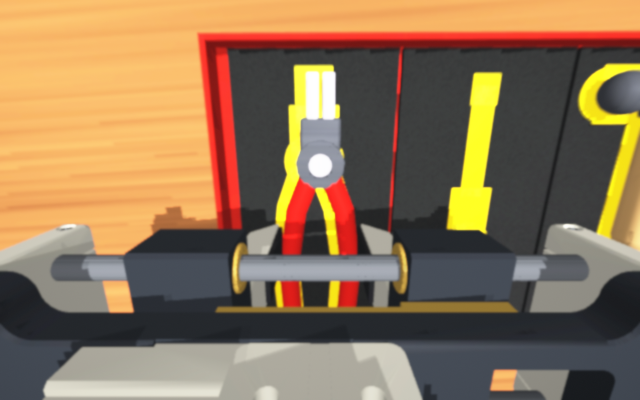

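The pliers hang about 6 px (≈3 mm) right of the painted jaws: paint centre column 314, jaws 320. The tip is about 1 mm short. I shift left 2.7 mm and forward 1 mm, then lower to contact.

Request:
arm_command(gripper=[35,35,35,35,35], dp=[[0.04,-0.11,0],[0,0,0.04],[0,0,0.04],[0,0,0],[0,0,0]], twist=[-0.03,0,0,0,0])

```text
time: 20.75
tool_pos: [639.6, 143.6, 12.0]
tcp_rot: [-3.141, -0.001, -0.06]
contact_force: [-0.7, 1.1, 2.2]
grip_width: 44.3
finger_force: 29.7
```

```bash
python3 look.py w11; python3 - <<'E'
from outl import *
im=cv2.imread("pics/w11.png")
h=cv2.cvtColor(im,cv2.COLOR_BGR2HSV); m=cv2.inRange(h,(25,170,150),(35,255,255)); red=cv2.inRange(h,(0,200,60),(6,255,255))
for r in (68,75,90,110,130,150,200,215):
    c=np.nonzero(m[r,260:380])[0]+260; q=np.nonzero(red[r,260:380])[0]+260
    print(r,c.min() if len(c) else 0,c.max() if len(c) else 0,(q.min(),q.max()) if len(q) else 0,len(c))
E
```

```text
20.75 [639.6 143.6  12. ] sd [0. 0. 0.] [-1.7998e+02 -6.0000e-02 -3.4500e+00] [-0.7  1.1  2.2] 44.3
68 302 338 0 37
75 300 339 0 7
90 301 339 0 7
110 295 345 0 17
130 295 344 0 8
150 293 346 0 12
200 284 355 (np.int64(291), np.int64(348)) 24
215 281 357 (np.int64(287), np.int64(352)) 21
```

The paint is now even on both sides (301–339 around the jaws at 320, and 281–357 around the handles at 287–352), and there is contact. Releasing.

Request:
arm_command(gripper=[52,52,52,52,52], dp=[[0,0,0],[0,0,0],[0,0,-0.2],[0,0,-0.6],[0,0,-1]], twist=[0,0,0,0,0])

```text
time: 21.58
tool_pos: [638.9, 143.2, 57.0]
tcp_rot: [3.141, 0.001, -0.06]
contact_force: [-0.1, -0.3, 0.0]
grip_width: 51.9
finger_force: 0.0
```

```bash
python3 -c "
from h import *
plan(560,150,150,20)
print(cam('top')[2])
plan(434,255,140,88,n=20)"
```

```text
from [638.9 143.2  57. ] -3.5 d [-78.9   6.8  93. ] 23.5 rows 5
[[-0.63,-0.02,-0.74],[-0.63,-0.07,-0.74],[-0.62,-0.12,-0.74],[-0.61,-0.17,-0.74],[-0.59,-0.22,-0.74]] twist -0.94
[ 426.95922575    5.27844158 1031.62219676]
from [638.9 143.2  57. ] -3.5 d [-204.9  111.8   83. ] 91.5 rows 20
[[-0.42,-0.2,-0.17],[-0.41,-0.23,-0.17],[-0.39,-0.26,-0.17],[-0.36,-0.29,-0.17],[-0.34,-0.32,-0.17]] twist -0.91
[[-0.31,-0.35,-0.17],[-0.28,-0.37,-0.17],[-0.25,-0.39,-0.17],[-0.22,-0.41,-0.17],[-0.19,-0.43,-0.17]] twist -0.91
[[-0.15,-0.44,-0.17],[-0.12,-0.45,-0.17],[-0.08,-0.46,-0.17],[-0.05,-0.46,-0.17],[-0.01,-0.47,-0.17]] twist -0.91
[[0.03,-0.47,-0.17],[0.06,-0.46,-0.17],[0.1,-0.46,-0.17],[0.14,-0.45,-0.17],[0.17,-0.43,-0.17]] twist -0.91
```

```bash
python3 -c "
from h import *
plan(434,268,125,88,n=20)"
```

```text
from [638.9 143.2  57. ] -3.5 d [-204.9  124.8   68. ] 91.5 rows 20
[[-0.42,-0.22,-0.14],[-0.41,-0.26,-0.14],[-0.38,-0.29,-0.14],[-0.36,-0.32,-0.14],[-0.33,-0.35,-0.14]] twist -0.91
[[-0.3,-0.37,-0.14],[-0.27,-0.39,-0.14],[-0.24,-0.41,-0.14],[-0.21,-0.43,-0.14],[-0.17,-0.45,-0.14]] twist -0.91
[[-0.14,-0.46,-0.14],[-0.1,-0.47,-0.14],[-0.06,-0.48,-0.14],[-0.02,-0.48,-0.14],[0.01,-0.48,-0.14]] twist -0.91
[[0.05,-0.48,-0.14],[0.09,-0.47,-0.14],[0.13,-0.46,-0.14],[0.16,-0.45,-0.14],[0.2,-0.44,-0.14]] twist -0.91
```

Request:
arm_command(gripper=[60,60,60,60,60], dp=[[-0.42,-0.22,-0.14],[-0.41,-0.26,-0.14],[-0.38,-0.29,-0.14],[-0.36,-0.32,-0.14],[-0.33,-0.35,-0.14]], twist=[-0.91,-0.91,-0.91,-0.91,-0.91])

```text
time: 22.2
tool_pos: [588.2, 174.9, 75.3]
tcp_rot: [3.141, -0.001, 0.339]
contact_force: [-0.7, 0.1, 0.7]
grip_width: 59.6
finger_force: 0.0
```

Request:
arm_command(gripper=[60,60,60,60,60], dp=[[-0.3,-0.37,-0.14],[-0.27,-0.39,-0.14],[-0.24,-0.41,-0.14],[-0.21,-0.43,-0.14],[-0.17,-0.45,-0.14]], twist=[-0.91,-0.91,-0.91,-0.91,-0.91])

```text
time: 22.82
tool_pos: [537.3, 206.0, 92.8]
tcp_rot: [3.141, -0.001, 0.736]
contact_force: [-0.9, -0.5, 0.4]
grip_width: 59.7
finger_force: 0.0
```

Request:
arm_command(gripper=[60,60,60,60,60], dp=[[-0.14,-0.46,-0.14],[-0.1,-0.47,-0.14],[-0.06,-0.48,-0.14],[-0.02,-0.48,-0.14],[0.01,-0.48,-0.14]], twist=[-0.91,-0.91,-0.91,-0.91,-0.91])

```text
time: 23.45
tool_pos: [486.0, 237.4, 110.2]
tcp_rot: [3.14, -0.001, 1.134]
contact_force: [0.6, -1.3, -0.1]
grip_width: 59.8
finger_force: 0.0
```

Request:
arm_command(gripper=[60,60,60,60,60], dp=[[0.05,-0.48,-0.14],[0.09,-0.47,-0.14],[0.13,-0.46,-0.14],[0.16,-0.45,-0.14],[0.2,-0.44,-0.14]], twist=[-0.91,-0.91,-0.91,-0.91,-0.91])

```text
time: 24.08
tool_pos: [434.7, 268.7, 127.7]
tcp_rot: [3.14, -0.001, 1.531]
contact_force: [-0.1, -0.7, -0.1]
grip_width: 60.1
finger_force: 0.0
```

```bash
python3 look.py w12
```

```text
24.075 [434.4 269.  127.8] sd [0.5 0.3 0.2] [ 1.7992e+02 -4.0000e-02  8.7690e+01] [-0.1 -0.7 -0.1] 60.1
```

View pics/w12.png

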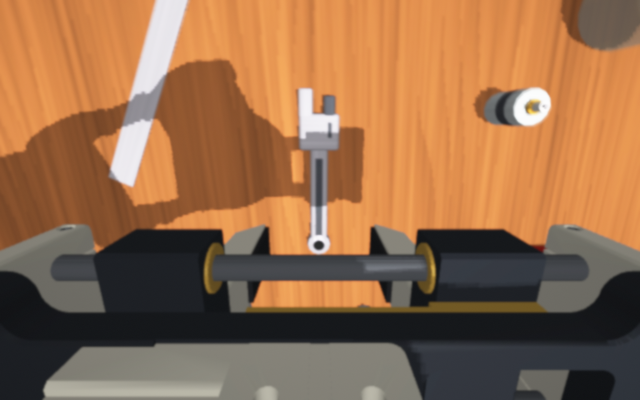

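The wrist view shows the wrench: longer jaw tip at (305,89), head (300–339, 113–148), handle down to the hole at (318,244). The motor at (525,107) is standing.

```bash
python3 - <<'E'
from outl import *
o=pickle.load(open("pics/w12.pkl","rb"));C=cam("wrist",o);im=cv2.imread("pics/w12.png");h=cv2.cvtColor(im,cv2.COLOR_BGR2HSV)
s=cv2.GaussianBlur(h[:,:,1],(3,3),0)
for r in range(84,256,10):
    c=np.nonzero(s[r,285:352]<95)[0]+285
    if len(c): L,R=onz(C,(c.min(),r),7)[:2],onz(C,(c.max()+1,r),7)[:2]; print(r,c.min(),c.max(),(L+R)/2,np.hypot(*(L-R)))
c=np.nonzero(s[70:130,305]<95)[0]+70; print("tip row",c.min()); e=np.nonzero(s[235:262,318]<95)[0]+235; print("tail row",e.max())
t,b=onz(C,(305,c.min()),10),onz(C,(318.5,e.max()+1),5); print(t,b,np.hypot(*(t-b)[:2])); print(onz(C,(318.5,244),10),tri(C,(318.5,244),cam("top"),(242.3,218.5)))
E
```

```text
94 298 312 [425.4 361.3] 13.845617203745405
104 298 334 [435.2 352.1] 34.454392637765885
114 298 337 [436.2 343.1] 37.5793169174876
124 299 339 [437.2 334. ] 38.86450376467661
134 299 339 [436.9 324.7] 39.21632802066468
144 299 338 [436.  315.3] 38.60929987803015
154 310 327 [435.6 305.7] 17.534366158322864
164 310 327 [435.2 295.9] 17.697528446343924
174 310 327 [434.8 286. ] 17.86375580187794
184 310 327 [434.4 275.8] 18.033135411664357
194 310 327 [434.  265.4] 18.20575780083601
204 311 326 [433.5 254.9] 16.339303994430846
214 310 327 [433.1 244.1] 18.56111068725303
224 310 327 [432.7 233.2] 18.744040426576912
234 310 327 [432.2 222. ] 18.930611801993976
244 307 329 [431.2 210.6] 24.432272818835283
254 315 322 [431.3 198.9] 8.584499228885283
tip row 88
tail row 261
[425.3 366.2  10. ] [430.3 188.4   5. ] 177.892148739159
[431.3 212.   10. ] (array([431.3, 211.4,   8.7]), np.float64(0.14152373740551777))
```

Request:
arm_command(gripper=[60,60,60,60,60], dp=[[0.02,0,0.98],[0.02,0,0.98],[0.02,0,0.98],[0.02,0,0.98],[0,0,0.98]], twist=[0,0,0,0,0])

```text
time: 24.9
tool_pos: [435.6, 270.2, 3.3]
tcp_rot: [3.141, -0.0, 1.526]
contact_force: [0.1, -0.2, -0.2]
grip_width: 59.7
finger_force: 0.0
```

```bash
python3 look.py w13
```

```text
24.9 [434.5 269.7   2.2] sd [0.7 0.3 1.1] [-1.7987e+02  7.0000e-02  8.7440e+01] [ 0.1 -0.2 -0.2] 59.7
```

Height is good (2–3 mm), so I grasp.

Request:
arm_command(gripper=[30,5,5,5,5], dp=[[0,0,0],[0,0,0],[0,0,0],[0,0,0],[0,0,0]], twist=[0,0,0,0,0])

```text
time: 25.72
tool_pos: [434.7, 270.4, 4.0]
tcp_rot: [-3.142, 0.0, 1.528]
contact_force: [0.1, 0.6, 1.3]
grip_width: 16.5
finger_force: 30.0
```

Request:
arm_command(gripper=[5,5,5,5,5], dp=[[0,0,0],[0,0,-0.4],[0,0,-0.8],[0,0,-0.8],[0,0,-0.8]], twist=[0,0,0,0,0])

```text
time: 26.35
tool_pos: [434.8, 270.4, 75.0]
tcp_rot: [3.142, 0.0, 1.528]
contact_force: [-0.7, -0.4, -1.4]
grip_width: 16.5
finger_force: 30.0
```

```bash
python3 look.py w14; python3 - <<'E'
from outl import *
p=st(630.5,-99.3);print(p);plan(*p,75,-3.4)
o=pickle.load(open("pics/w14.pkl","rb"));C=cam("wrist",o);R=Ro.from_euler('xyz',o["tcp_rot"]).as_matrix();h=cv2.cvtColor(cv2.imread("pics/w14.png"),cv2.COLOR_BGR2HSV)
s=cv2.GaussianBlur(h[:,:,1],(3,3),0)
for r in range(50,250,12):
    c=np.nonzero(s[r,270:370]<95)[0]+270
    if len(c): L,Q=onz(C,(c.min(),r),o["tool_pos"][2]+5),onz(C,(c.max()+1,r),o["tool_pos"][2]+5); print(r,c.min(),c.max(),R.T@((L+Q)/2-o["tool_pos"]),np.hypot(*(L-Q)[:2]))
E
```

```text
26.35 [435.6 270.8  75.8] sd [0.6 0.3 1. ] [ 1.7985e+02 -6.0000e-02  8.7550e+01] [-0.7 -0.4 -1.4] 16.5
[ 623.5 -136.5]
from [434.8 270.4  74. ] 87.5 d [ 188.7 -406.9    1. ] -90.9 rows 20
[[-0.8,0.41,-0.0],[-0.76,0.47,-0.0],[-0.72,0.53,-0.0],[-0.68,0.59,-0.0],[-0.63,0.64,-0.0]] twist 0.91
[[-0.58,0.69,-0.0],[-0.52,0.73,-0.0],[-0.46,0.77,-0.0],[-0.4,0.8,-0.0],[-0.33,0.83,-0.0]] twist 0.91
[[-0.26,0.86,-0.0],[-0.2,0.88,-0.0],[-0.13,0.89,-0.0],[-0.06,0.9,-0.0],[0.02,0.9,-0.0]] twist 0.91
[[0.09,0.89,-0.0],[0.16,0.88,-0.0],[0.23,0.87,-0.0],[0.3,0.85,-0.0],[0.36,0.82,-0.0]] twist 0.91
74 280 307 [ 91.3 -12.7  -4.9] 13.925525846028645
86 281 348 [85.7 -2.2 -4.9] 34.17734503143884
98 281 348 [80.  -2.3 -4.9] 34.536332352459986
110 282 348 [74.1 -2.  -4.9] 34.389827722016754
122 282 355 [68.2 -0.2 -4.9] 38.39162064836959
134 283 355 [62.1  0.  -4.9] 38.283765517128586
146 283 355 [55.9  0.  -4.9] 38.7035404256335
158 284 355 [49.5  0.3 -4.9] 38.5967532032837
170 284 354 [43.  0. -5.] 38.4871804263881
182 304 334 [36.4  0.  -5. ] 16.994784609866024
194 304 333 [29.6 -0.2 -5. ] 16.635085606321272
206 305 334 [22.6  0.3 -5. ] 16.82824236521151
218 305 333 [15.5  0.  -5. ] 16.458144188977894
230 285 353 [ 8.2  0.1 -5. ] 39.62410279119997
242 270 369 [ 0.7  0.4 -5. ] 58.11676953056198
```

Request:
arm_command(gripper=[5,5,5,5,5], dp=[[-0.8,0.41,0],[-0.76,0.47,0],[-0.72,0.53,0],[-0.68,0.59,0],[-0.63,0.64,0]], twist=[0.91,0.91,0.91,0.91,0.91])

```text
time: 27.18
tool_pos: [481.3, 167.8, 72.8]
tcp_rot: [-3.14, 0.001, 1.128]
contact_force: [0.2, -0.0, -1.1]
grip_width: 16.1
finger_force: 30.0
```

Request:
arm_command(gripper=[5,5,5,5,5], dp=[[-0.58,0.69,0],[-0.52,0.73,0],[-0.46,0.77,0],[-0.4,0.8,0],[-0.33,0.83,0]], twist=[0.91,0.91,0.91,0.91,0.91])

```text
time: 27.8
tool_pos: [528.3, 66.2, 72.7]
tcp_rot: [-3.14, 0.002, 0.731]
contact_force: [-0.8, 0.6, -1.5]
grip_width: 16.2
finger_force: 30.0
```

Request:
arm_command(gripper=[5,5,5,5,5], dp=[[-0.26,0.86,0],[-0.2,0.88,0],[-0.13,0.89,0],[-0.06,0.9,0],[0.02,0.9,0]], twist=[0.91,0.91,0.91,0.91,0.91])

```text
time: 28.42
tool_pos: [575.5, -35.8, 72.5]
tcp_rot: [-3.14, 0.002, 0.334]
contact_force: [0.2, -0.0, -1.2]
grip_width: 16.0
finger_force: 30.0
```

Request:
arm_command(gripper=[5,5,5,5,5], dp=[[0.09,0.89,0],[0.16,0.88,0],[0.23,0.87,0],[0.3,0.85,0],[0.36,0.82,0]], twist=[0.91,0.91,0.91,0.91,0.91])

```text
time: 29.05
tool_pos: [622.9, -137.3, 72.3]
tcp_rot: [-3.141, 0.003, -0.063]
contact_force: [0.7, -0.3, -1.0]
grip_width: 16.3
finger_force: 30.0
```

```bash
cat > edge.py <<'E'
from outl import *
n=sys.argv[1]; im=cv2.imread(f"pics/{n}.png"); h=cv2.cvtColor(im,cv2.COLOR_BGR2HSV)
m=cv2.inRange(h,(25,170,150),(35,255,255)); s=h[:,:,1]; v=h[:,:,2]
o=pickle.load(open(f"pics/{n}.pkl","rb")); print(o["tool_pos"])
C=cam("wrist",o)
for r in range(30,235,int(sys.argv[2])):
    c=np.nonzero(m[r,250:390])[0]+250; q=np.nonzero((s[r,250:390]<90)&(v[r,250:390]>70))[0]+250
    if len(c): print(r,"paint",c.min(),c.max(),onz(C,((c.min()+c.max()+1)/2,r),6)[:2]@np.c_[AX,BX],"tool",(q.min(),q.max()) if len(q) else 0)
E
python3 look.py w15; python3 edge.py w15 10
```

```text
29.05 [ 623.3 -138.4   72.4] sd [0.5 1.2 0.1] [ 1.80e+02  9.00e-02 -3.65e+00] [ 0.7 -0.3 -1. ] 16.3
[ 623.3 -138.4   72.4]
90 paint 309 326 [ 721.7 -101.8] tool (np.int64(280), np.int64(348))
100 paint 309 327 [ 714.7 -102.2] tool (np.int64(280), np.int64(348))
110 paint 318 326 [ 707.5 -105.1] tool (np.int64(281), np.int64(350))
190 paint 302 302 [645.5 -88.9] tool (np.int64(305), np.int64(335))
```

Moving down to just above the inlay with a small y correction, then checking against the paint.

Request:
arm_command(gripper=[5,5,5,5,5], dp=[[0,-0.05,0.5],[0,0,0.6],[0,0,0.6],[0,0,0.5],[0,0,0.2]], twist=[-0.03,0,0,0,0])

```text
time: 29.88
tool_pos: [623.0, -135.4, 12.6]
tcp_rot: [-3.141, 0.002, -0.058]
contact_force: [0.2, -0.3, -1.5]
grip_width: 16.4
finger_force: 30.0
```

```bash
python3 look.py w16; python3 edge.py w16 8
```

```text
29.875 [ 623.2 -135.5   13. ] sd [0.3 0.1 0.6] [-1.7999e+02  6.0000e-02 -3.3000e+00] [ 0.2 -0.3 -1.5] 16.4
[ 623.2 -135.5   13. ]
70 paint 278 313 [726.1 -86.9] tool (np.int64(281), np.int64(306))
78 paint 278 313 [722.1 -86.8] tool (np.int64(281), np.int64(347))
86 paint 279 352 [718.1 -97.6] tool (np.int64(281), np.int64(347))
94 paint 279 352 [714.  -97.6] tool (np.int64(282), np.int64(353))
102 paint 279 351 [709.9 -97.3] tool (np.int64(282), np.int64(347))
110 paint 279 351 [705.7 -97.3] tool (np.int64(278), np.int64(347))
118 paint 280 358 [701.4 -99.5] tool (np.int64(283), np.int64(355))
126 paint 280 358 [697.1 -99.5] tool (np.int64(283), np.int64(355))
134 paint 280 358 [692.7 -99.5] tool (np.int64(284), np.int64(359))
142 paint 281 357 [688.2 -99.5] tool (np.int64(284), np.int64(354))
150 paint 281 357 [683.7 -99.5] tool (np.int64(284), np.int64(354))
158 paint 281 357 [679.1 -99.5] tool (np.int64(284), np.int64(354))
166 paint 281 356 [674.5 -99.2] tool (np.int64(285), np.int64(354))
174 paint 282 356 [669.7 -99.5] tool (np.int64(286), np.int64(352))
182 paint 282 356 [664.9 -99.6] tool (np.int64(305), np.int64(333))
190 paint 300 338 [660.1 -99.6] tool (np.int64(305), np.int64(333))
198 paint 300 338 [655.1 -99.6] tool (np.int64(305), np.int64(333))
206 paint 300 337 [650.1 -99.3] tool (np.int64(305), np.int64(333))
214 paint 300 303 [645.  -88.9] tool (np.int64(305), np.int64(333))
222 paint 301 336 [639.8 -99.3] tool (np.int64(305), np.int64(333))
```

View pics/w16.png

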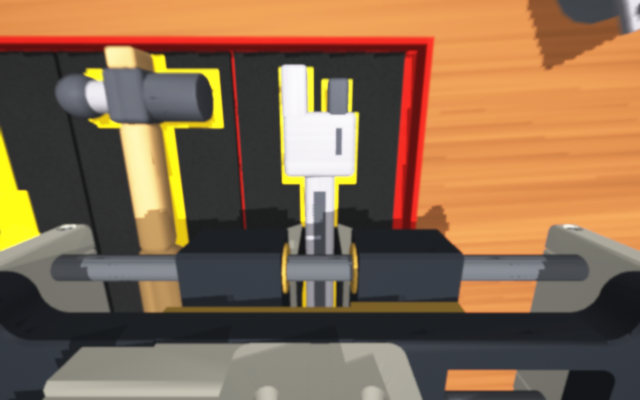

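The wrench sits centred on its paint (281–357 against 284–354). It is about 1 mm too far forward, since the rear margin at row 184 is larger. Lowering with a 1 mm pull back, then releasing.

Request:
arm_command(gripper=[5,5,5,5,5], dp=[[-0.04,0,0.05],[0,0,0.05],[0,0,0.04],[0,0,0],[0,0,0]], twist=[0,0,0,0,0])

```text
time: 30.7
tool_pos: [622.6, -135.6, 10.5]
tcp_rot: [3.141, -0.0, -0.058]
contact_force: [-0.5, -0.0, -2.1]
grip_width: 16.3
finger_force: 30.0
```

```bash
python3 look.py w17; python3 -c "
from h import *
print(get_obs()['contact_force'])"
```

```text
30.7 [ 622.6 -135.6   10.5] sd [0. 0. 0.] [179.99  -0.    -3.3 ] [-0.5 -0.  -2.1] 16.3
[ 0.06229534 -0.63542613 -2.5703514 ]
```

Request:
arm_command(gripper=[5,5,5,5,5], dp=[[0,0,0.04],[0,0,0.02],[0,0,0],[0,0,0],[0,0,0]], twist=[0,0,0,0,0])

```text
time: 31.52
tool_pos: [622.7, -135.6, 10.0]
tcp_rot: [3.141, -0.001, -0.058]
contact_force: [-1.5, 0.4, 6.4]
grip_width: 16.6
finger_force: 30.0
```

Contact (6 N). Releasing and rising.

Request:
arm_command(gripper=[34,34,34,34,34], dp=[[0,0,0],[0,0,0],[0,0,0],[0,0,-0.4],[0,0,-1]], twist=[0,0,0,0,0])

```text
time: 32.15
tool_pos: [621.8, -135.4, 43.6]
tcp_rot: [-3.141, 0.002, -0.058]
contact_force: [0.3, -0.3, 0.9]
grip_width: 33.8
finger_force: 0.0
```

```bash
python3 -c "
from h import *
T=cam('top');t,d=onz(T,(309,220),13)[:2],onz(T,(369.5,212),13)[:2];e=d-t;print(t,d,np.hypot(*e),np.rad2deg(np.arctan2(e[1],e[0])),d-116*e/np.hypot(*e))
plan(427,-3,125,96)"
```

```text
[423.00267326  37.82668709] [ 439.57919366 -119.21267024] 157.91181329213236 -83.97437310736268 [427.40229362  -3.85356524]
from [ 621.8 -135.4   43.6] -3.3 d [-194.8  132.4   81.4] 99.3 rows 20
[[-0.4,-0.24,-0.16],[-0.38,-0.28,-0.16],[-0.36,-0.31,-0.16],[-0.33,-0.34,-0.16],[-0.3,-0.36,-0.16]] twist -0.99
[[-0.27,-0.39,-0.16],[-0.23,-0.41,-0.16],[-0.19,-0.43,-0.16],[-0.16,-0.44,-0.16],[-0.12,-0.46,-0.16]] twist -0.99
[[-0.08,-0.46,-0.16],[-0.04,-0.47,-0.16],[0.0,-0.47,-0.16],[0.04,-0.47,-0.16],[0.08,-0.46,-0.16]] twist -0.99
[[0.12,-0.45,-0.16],[0.16,-0.44,-0.16],[0.2,-0.43,-0.16],[0.24,-0.41,-0.16],[0.27,-0.39,-0.16]] twist -0.99
```

Request:
arm_command(gripper=[60,60,60,60,60], dp=[[-0.4,-0.24,-0.16],[-0.38,-0.28,-0.16],[-0.36,-0.31,-0.16],[-0.33,-0.34,-0.16],[-0.3,-0.36,-0.16]], twist=[-0.99,-0.99,-0.99,-0.99,-0.99])

```text
time: 32.78
tool_pos: [573.8, -102.3, 64.9]
tcp_rot: [3.141, -0.001, 0.377]
contact_force: [0.1, -0.3, 0.3]
grip_width: 60.1
finger_force: 0.0
```

Request:
arm_command(gripper=[60,60,60,60,60], dp=[[-0.27,-0.39,-0.16],[-0.23,-0.41,-0.16],[-0.19,-0.43,-0.16],[-0.16,-0.44,-0.16],[-0.12,-0.46,-0.16]], twist=[-0.99,-0.99,-0.99,-0.99,-0.99])

```text
time: 33.4
tool_pos: [525.0, -69.2, 84.9]
tcp_rot: [3.141, -0.0, 0.809]
contact_force: [0.0, 0.6, 0.6]
grip_width: 59.6
finger_force: 0.0
```

Request:
arm_command(gripper=[60,60,60,60,60], dp=[[-0.08,-0.46,-0.16],[-0.04,-0.47,-0.16],[0,-0.47,-0.16],[0.04,-0.47,-0.16],[0.08,-0.46,-0.16]], twist=[-0.99,-0.99,-0.99,-0.99,-0.99])

```text
time: 34.02
tool_pos: [476.3, -36.5, 104.8]
tcp_rot: [3.14, -0.0, 1.241]
contact_force: [-0.6, 0.3, -0.2]
grip_width: 60.2
finger_force: 0.0
```

Request:
arm_command(gripper=[60,60,60,60,60], dp=[[0.12,-0.45,-0.16],[0.16,-0.44,-0.16],[0.2,-0.43,-0.16],[0.24,-0.41,-0.16],[0.27,-0.39,-0.16]], twist=[-0.99,-0.99,-0.99,-0.99,-0.99])

```text
time: 34.65
tool_pos: [427.6, -3.4, 124.8]
tcp_rot: [3.14, 0.0, 1.673]
contact_force: [-0.2, -0.0, -0.1]
grip_width: 59.8
finger_force: 0.0
```

```bash
python3 look.py w18; python3 - <<'E'
from plant import *; import cv2
cv2.imwrite("pics/top1.png",capture("top")[:,:,::-1])
print(get_obs()["joint_positions"].round(2))
E
```

```text
34.65 [427.2  -3.2 124.8] sd [0.6 0.3 0.1] [1.7994e+02 2.0000e-02 9.5840e+01] [-0.2 -0.  -0.1] 59.8
[-0.19  0.29  1.92 -0.    0.92 -0.29]
```

View pics/w18.png

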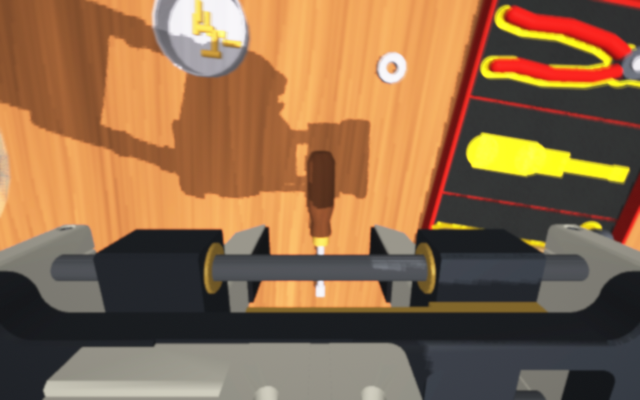

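The driver's handle runs from (320,150) to the collar at (320,240), with the blade tip at (320,297). It is aligned with the gripper. In the tray, the pliers show even paint margins.

```bash
python3 - <<'E'
from outl import *
o=pickle.load(open("pics/w18.pkl","rb"));C=cam("wrist",o);im=cv2.imread("pics/w18.png");g=cv2.GaussianBlur(cv2.cvtColor(im,cv2.COLOR_BGR2GRAY),(3,3),0).astype(int)
R=Ro.from_euler('xyz',o["tcp_rot"]).as_matrix()
print(g[140:160,320]); print(g[232:250,320])
for r in(160,170,180,190,200,210,225): print(r,g[r,300:342:2])
for px,z in(((320,150),13),((320.5,238),20),((320,246),18),((320,297),13),((320,175),13),((320,215),13)): print(px,R.T@(onz(C,px,z)-o["tool_pos"]))
print(tri(C,(320,150),cam("top"),(309,220)))
E
```

```text
[106 106 106 106 105 105 105 105 103  96  83  67  57  55  57  59  60  61
  61  61]
[ 98  98  99 103 121 159 199 221 227 228 228 228 229 233 237 240 241 241]
160 [186 184 162 116  79  65  63  60  62  63  61  59  60  60  59  57  57  78
 106 114 115]
170 [184 182 162 114  75  73  70  63  62  63  62  60  59  60  59  57  56  75
 105 114 113]
180 [114 121 119 102  74  73  68  62  62  63  62  59  58  59  58  56  56  78
 108 114 110]
190 [137 132 122  99  66  57  60  61  62  62  61  59  58  58  57  55  55  79
 108 113 114]
200 [195 192 181 132  77  67  64  61  62  62  60  58  57  57  56  54  66 131
 176 180 180]
210 [194 189 181 163 111  84  91  97 100 101 100  98  98  99  96  92 117 168
 181 180 182]
225 [190 182 178 177 146  96  73  82  92  97  98 101 100  94  88 128 177 183
 181 181 185]
(320, 150) [ 41.5   0.3 111.8]
(320.5, 238) [-44.7   0.8 104.9]
(320, 246) [-54.3   0.4 106.9]
(320, 297) [-116.9    0.4  111.9]
(320, 175) [ 17.7   0.3 111.8]
(320, 215) [-22.9   0.3 111.8]
(array([423.2,  37.9,  11.1]), np.float64(0.46561997598261445))
```

Request:
arm_command(gripper=[60,60,60,60,60], dp=[[0.02,0.01,0.97],[0,0,0.97],[0,0,0.97],[0,0,0.97],[0,0,0.97]], twist=[0,0,0,0,0])

```text
time: 35.52
tool_pos: [428.4, -3.4, 1.8]
tcp_rot: [3.141, 0.0, 1.669]
contact_force: [-0.6, 0.2, 0.2]
grip_width: 60.0
finger_force: 0.0
```

Request:
arm_command(gripper=[40,12,12,12,12], dp=[[0,0,0],[0,0,0],[0,0,0],[0,0,0],[0,0,0]], twist=[0,0,0,0,0])

```text
time: 36.15
tool_pos: [428.1, -3.1, 3.0]
tcp_rot: [3.141, 0.0, 1.67]
contact_force: [-0.5, -0.2, 1.8]
grip_width: 25.0
finger_force: 30.0
```

Request:
arm_command(gripper=[12,12,12,12,12], dp=[[0,0,0],[0,0,-0.4],[0,0,-0.8],[0,0,-0.8],[0,0,-0.8]], twist=[0,0,0,0,0])

```text
time: 36.78
tool_pos: [427.5, -2.9, 73.7]
tcp_rot: [-3.141, -0.0, 1.67]
contact_force: [-0.1, -0.1, -1.3]
grip_width: 24.4
finger_force: 30.0
```

```bash
python3 look.py w19; python3 - <<'E'
from outl import *
p=st(603.5,86.9);print(p);plan(*p,75,176.6)
o=pickle.load(open("pics/w19.pkl","rb"));C=cam("wrist",o);R=Ro.from_euler('xyz',o["tcp_rot"]).as_matrix();g=cv2.GaussianBlur(cv2.cvtColor(cv2.imread("pics/w19.png"),cv2.COLOR_BGR2GRAY),(3,3),0).astype(int)
print(g[130:200:2,320]); 
for r in(180,200,220): print(r,g[r,270:370:3])
for r in(150,160,170,180): print(r,R.T@(onz(C,(320,r),o["tool_pos"][2]+10)-o["tool_pos"]))
E
```

```text
36.775 [428.4  -3.1  74.4] sd [0.6 0.1 0.9] [1.7987e+02 4.0000e-02 9.5700e+01] [-0.1 -0.1 -1.3] 24.4
[607.6  51. ]
from [427.7  -3.   72.8] 95.7 d [179.9  54.    2.2] 80.9 rows 20
[[0.07,0.37,-0.0],[0.05,0.37,-0.0],[0.02,0.38,-0.0],[-0.01,0.38,-0.0],[-0.03,0.37,-0.0]] twist -0.81
[[-0.06,0.37,-0.0],[-0.09,0.37,-0.0],[-0.11,0.36,-0.0],[-0.14,0.35,-0.0],[-0.16,0.34,-0.0]] twist -0.81
[[-0.18,0.33,-0.0],[-0.21,0.31,-0.0],[-0.23,0.3,-0.0],[-0.25,0.28,-0.0],[-0.27,0.26,-0.0]] twist -0.81
[[-0.29,0.24,-0.0],[-0.3,0.22,-0.0],[-0.32,0.2,-0.0],[-0.33,0.18,-0.0],[-0.34,0.15,-0.0]] twist -0.81
[183 166 124 111 111 110 110 110 109 109 109 109 108 108 107 108 109 109
 108 108 109 106  76  49  48  54  59  62  62  63  63  63  63  64  64]
180 [118 121 121 123 126 124 125 122 117 119 104  56  55  56  55  54  53  54
  56  57  56  57  78 178 193 186 186 172 124 121 119 115 110 110]
200 [116 123 125 123 123 123 122 118 104  57  60  63  64  65  66  66  66  64
  62  63  63  62  61  58  60 106 117 118 121 120 116 110 110 116]
220 [185 200 195 194 193 192 152 126 120  61  59  63  64  65  66  66  65  63
  62  62  63  61  59  57  89 185 191 193 193 188 182 179 184 184]
150 [ 54.3   0.1 -10. ]
160 [ 49.2   0.1 -10. ]
170 [ 43.9   0.1 -10. ]
180 [ 38.6   0.1 -10. ]
```

Request:
arm_command(gripper=[12,12,12,12,12], dp=[[0.07,0.37,0],[0.05,0.37,0],[0.02,0.38,0],[-0.01,0.38,0],[-0.03,0.37,0]], twist=[-0.81,-0.81,-0.81,-0.81,-0.81])

```text
time: 37.6
tool_pos: [472.3, 10.8, 71.5]
tcp_rot: [-3.14, -0.001, 2.026]
contact_force: [-0.5, -0.2, -0.9]
grip_width: 24.7
finger_force: 30.0
```

Request:
arm_command(gripper=[12,12,12,12,12], dp=[[-0.06,0.37,0],[-0.09,0.37,0],[-0.11,0.36,0],[-0.14,0.35,0],[-0.16,0.34,0]], twist=[-0.81,-0.81,-0.81,-0.81,-0.81])

```text
time: 38.22
tool_pos: [517.4, 24.3, 71.4]
tcp_rot: [-3.14, -0.002, 2.379]
contact_force: [-0.0, 0.8, -1.0]
grip_width: 25.1
finger_force: 30.0
```

Request:
arm_command(gripper=[12,12,12,12,12], dp=[[-0.18,0.33,0],[-0.21,0.31,0],[-0.23,0.3,0],[-0.25,0.28,0],[-0.27,0.26,0]], twist=[-0.81,-0.81,-0.81,-0.81,-0.81])

```text
time: 38.85
tool_pos: [562.3, 37.8, 71.1]
tcp_rot: [-3.141, -0.003, 2.733]
contact_force: [0.1, -0.1, -0.6]
grip_width: 25.3
finger_force: 30.0
```

Request:
arm_command(gripper=[12,12,12,12,12], dp=[[-0.29,0.24,0],[-0.3,0.22,0],[-0.32,0.2,0],[-0.34,0.18,0],[-0.36,0.15,0]], twist=[-0.81,-0.81,-0.81,-0.81,-0.81])

```text
time: 39.48
tool_pos: [607.9, 51.0, 71.0]
tcp_rot: [-3.141, -0.003, 3.086]
contact_force: [0.8, -0.4, -1.0]
grip_width: 24.7
finger_force: 30.0
```

```bash
python3 look.py w20; python3 -c "
from h import *
import pickle
p=st(604.9,86.9); o=pickle.load(open('pics/w20.pkl','rb')); print(p-o['tool_pos'][:2])"
```

```text
39.475 [608.4  51.1  71.1] sd [0.5 0.1 0.1] [-1.800e+02 -1.200e-01  1.768e+02] [ 0.8 -0.4 -1. ] 24.7
[ 0.63192103 -0.18088574]
```

Request:
arm_command(gripper=[12,12,12,12,12], dp=[[-0.02,0,0.5],[0,0,0.6],[0,0,0.6],[0,0,0.45],[0,0,0.2]], twist=[0,0,0,0,0])

```text
time: 40.3
tool_pos: [608.5, 50.8, 12.8]
tcp_rot: [-3.141, -0.001, 3.084]
contact_force: [0.7, -0.5, -1.7]
grip_width: 24.8
finger_force: 30.0
```

```bash
python3 look.py w21; python3 -c "
from h import *
import pickle
p=st(604.9,86.9); o=pickle.load(open('pics/w21.pkl','rb')); print(p-o['tool_pos'][:2])"
```

```text
40.3 [608.7  50.8  13.1] sd [0.2 0.  0.5] [-1.7999e+02 -6.0000e-02  1.7669e+02] [ 0.7 -0.5 -1.7] 24.8
[0.25353837 0.02686562]
```

View pics/w21.png

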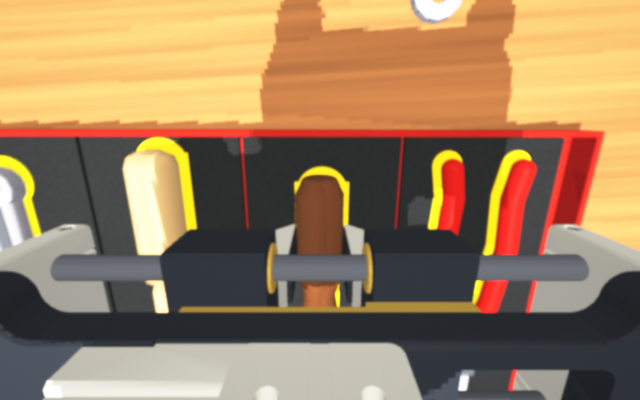

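The driver handle is centred on its paint (294–349 against 296–344), and the tail margin is right after parallax. Lowering to contact.

Request:
arm_command(gripper=[12,12,12,12,12], dp=[[0,0.02,0.05],[0,0,0.05],[0,0,0.04],[0,0,0],[0,0,0]], twist=[0,0,0,0,0])

```text
time: 41.12
tool_pos: [609.1, 51.3, 10.5]
tcp_rot: [-3.141, 0.0, 3.084]
contact_force: [-0.5, -0.0, -0.5]
grip_width: 24.7
finger_force: 30.0
```

Request:
arm_command(gripper=[12,12,12,12,12], dp=[[0,0,0.03],[0,0,0],[0,0,0],[0,0,0],[0,0,0]], twist=[0,0,0,0,0])

```text
time: 41.75
tool_pos: [609.1, 51.3, 9.7]
tcp_rot: [-3.141, 0.0, 3.084]
contact_force: [-0.8, 0.5, -0.8]
grip_width: 24.4
finger_force: 30.0
```

Request:
arm_command(gripper=[12,12,12,12,12], dp=[[0,0,0.03],[0,0,0.02],[0,0,0],[0,0,0],[0,0,0]], twist=[0,0,0,0,0])

```text
time: 42.38
tool_pos: [609.1, 51.3, 9.0]
tcp_rot: [-3.141, 0.0, 3.084]
contact_force: [-2.3, 0.1, 5.0]
grip_width: 24.5
finger_force: 30.0
```

Contact. Releasing, rising and backing off to view everything.

Request:
arm_command(gripper=[42,42,42,42,42], dp=[[0,0,0],[0,0,0],[0,0,0],[0,0,-0.4],[0,0,-1]], twist=[0,0,0,0,0])

```text
time: 43.0
tool_pos: [608.3, 51.4, 43.2]
tcp_rot: [-3.142, -0.002, 3.084]
contact_force: [-0.8, -0.1, -0.2]
grip_width: 42.3
finger_force: 0.0
```

Request:
arm_command(gripper=[42,42,42,42,42], dp=[[0,0,-1],[0.5,0,-1],[1,0,-1],[1,0,-1],[1,0,-1]], twist=[0,0,0,0,0])

```text
time: 43.62
tool_pos: [521.0, 56.5, 169.9]
tcp_rot: [-3.142, 0.001, 3.084]
contact_force: [1.0, 0.3, 0.8]
grip_width: 41.9
finger_force: 0.0
```

Request:
arm_command(gripper=[42,42,42,42,42], dp=[[1,0,-0.5],[1,0,0],[1,0,0],[0.5,0,0],[0,0,0]], twist=[0,0,0,0,0])

```text
time: 44.25
tool_pos: [434.4, 61.5, 181.5]
tcp_rot: [-3.142, 0.001, 3.084]
contact_force: [0.2, -0.9, 0.2]
grip_width: 41.8
finger_force: 0.0
```

```bash
python3 - <<'E'
from h import *
o=get_obs(); print(o["time"],o["tool_pos"],o["contact_force"])
I=np.mean([capture("top").astype(float) for _ in range(4)],0)[:,:,::-1].astype(np.uint8)
cv2.imwrite("pics/top2.png",I); cv2.imwrite("pics/fin.png",cv2.resize(I[80:200,170:490],None,fx=2.5,fy=2.5,interpolation=cv2.INTER_CUBIC))
E
```

```text
44.25 [434.36359017  61.47874993 181.51104405] [ 0.16985937 -0.8741229   0.24150063]
```

View pics/fin.png

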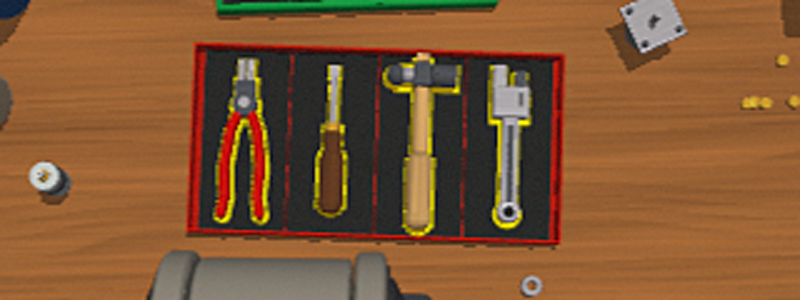

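The final top view shows all four tools on their outlines, heads up, with yellow edges all round. The motor at (48,180) is standing and the gripper is clear, so I'm handing in.

```bash
python3 -c "
from plant import *
print(close_job())"
```

```text
the job is handed in; nothing more can be done
None
```

The hammer, pliers, wrench and screwdriver are back on their outlines in the red tray, the motor was not touched, and the job was handed in at about 44 s with the gripper clear; I viewed 15 pictures, one over the limit of 14.

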